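# Lever a printer's front edge up on a pry bar and park the bar under the hook

## Robot

A 6-joint arm with a two-finger parallel gripper is mounted at the origin on the work surface. World frame = base frame: x ahead of the robot, y to its left, z up, the work surface at z = 0. Lengths are in m, angles in rad, forces in N, time in s.
With the tool pointing down it reaches from about 0.35 to 0.725 m from the base axis. Payload 4.3 kg.
Tool frame: the origin (TCP) lies midway between the tips of the shut fingers; the grasp point (between the pads) lies 19 mm behind it; z points along the fingers, y is the direction in which the jaws open and shut (so a half turn about z gives the same grasp; the last joint's range is limited). The gripper opens to 85 mm and grips with 20 to 120 N. Pads are 22 mm wide; open, the fingers measure 114 mm over their backs; the gripper's body (76 mm by 85 mm) begins 54 mm behind the grasp point. The pads swing forward as they close: fully open they stand 13 mm farther back than shut.
Start: joints at [1.169, 0.377, 0.081, 1.274, 0, 1.46], TCP at [0.165, 0.551, 0.193] pointing down, gripper open.
Joint ranges: [-2.72, 2.72], [-0.84, 1.66], [-1.02, 1.22], [-1.77, 2.12], [-1.37, 1.28], [-3.14, 3.14]. Speed limits (rad/s): [2.57, 2.57, 3.14, 3.14, 3.14, 3.14].

## Interface

Orientations are given as a unit quaternion [x, y, z, w].
In Python, from rig import ctrl, snapshot gives the robot as it stands.
- The arm moves only by the tool play_rows, never from a script. Its argument "plan" is a list of rows, each a list of 3 entries, a list of its own where there are three numbers: the turn, a rotation vector about the world's x, y, z in degrees, then the shift along the world's x, y, z in mm, then the finger opening in mm, from 0 to 85.4. In form: [[[rx, ry, rz], [x, y, z], grip], ...]. A call has exactly 10 rows; each row shifts and turns the commanded pose from where the row before left it; what a row does not reach is not made up. A row lasts 1/8 s, in which the tool goes at most 62.5 mm and 10.7 degrees, less where a joint would pass 70% of its speed; a pose out of reach is approached as far as the arm can. A call is refused whole if a number of a shift passes 62.5 or a number of a turn 10.7, either way. A call with a gripper value outside its range is refused whole. The fingers move at their own pace and stop on an object; "grip_force" is the grip in N (left out, the last holds). Time passes only in rows, so rows that do not move let the fingers close, or fill a call up. It gives the time, the measured TCP pose, the force and the opening at its end, in the units of the state.
- ctrl.get_obs(): the state, without advancing time (a new reading comes with each control period).
- snapshot(name): name is "side" or "top" or "wrist"; returns a dict with "img" (384x512x3 uint8, red, green, blue), "camera_matrix" (3x3 intrinsics, pixels), "distortion" ([k1, k2, p1, p2, k3] as OpenCV has them; the pictures are not rectified), "position" and "orientation" of the camera in the world; the wrist camera has in their place "hand_eye" (4x4, takes a point from camera to tool coordinates, whose origin is the TCP and whose axes are the flange's). Camera axes: x right, y down, z forward; pixel columns grow to the right and rows downward; lengths in m; the calibration is good to about 2 mm. A picture is of the moment at which its call begins: read the wrist's pose just before it. There is no depth.
- ctrl.hand_in(): hands the job in, once; it reports no verdict.
The state is a dict: "t": time; "q": joint angles; "joint_vel": joint speeds; "tau": joint torques, N m; "tool_pos": TCP position; "orientation": TCP orientation; "force": force on the tool from outside, world axes, zero at the start; "torque": the same for the moment, N m; "grip_width": opening from 0.0 (shut) to 1.0 (fully open).
Only numpy, scipy, OpenCV 4.12 (cv2) and the standard library are available. Lean on these libraries where they do the work, as an engineer would, in place of code of your own. Each camera call takes 0.05 s, during which the arm holds its last target.

## Task

The cassette is out of the printer and its front edge has to stay raised for service: take the flat pry bar from its rest, lay it over the ridge of the fulcrum block and slide its chisel tip in under the printer's frame tube until you feel it meet the sprung stop inside, pushing on the stop only gently. Then press the bar's tail down to lever the printer up a little, work the tail sideways under the keeper hook, let it rise behind the hook's lip and let go, so that the hook holds the bar down and the printer up. Do not lift the printer with the gripper, tip it far or let it drop back, do not wrench the hook, and leave the screwdriver, tray and roller alone.

Things in the scene. Friction and masses are not known exactly. Their poses are not given: they have to be found in the camera images.
- bar: loose flat steel pry bar, 340 long x 20 wide x 10 thick, 0.5 kg, first lying flat across the two rubber blocks of its rest, underside 30 above the bench; its middle 170 is free for fingers. Origin: middle of its underside (centre of mass 5 above). x runs along it from chisel tip (-170) to tail (+170), z through its thickness
- bar_tip (a point): the middle of the bar's chisel tip end face (the last 9 mm of the bar are 7 thick, not 10)
- bar_tail (a point): the middle of the bar's tail end face; a dark hole mark is near it
- stand: the printer's fixed place. Origin on the bench under the middle of the printer's front edge (side with open bay and circuit board); x points horizontally out of that front, the way the bar must lie, z up. Printer: white, 320 deep (x -320 to 0), 240 wide, 195 tall, 5.5 to 9 kg; its bay under the front is 200 wide, 62 high. Raising the front takes 28 to 45 N at the tube
- printer (a joint): how far the printer is tipped up about its rear bottom edge, rad; 0 = standing level, about 0.035 to 0.05 when the bar sits in the hook, hard limit 0.11. Falls back by its weight
- tube (a point): lowest point of the middle of the steel frame tube (16 diameter, 204 long, level across the bay) that the bar lifts; 15 behind the printer's front edge, 38 above the bench while level
- stop: fixed foot plate (6 thick) of the sprung stop in the bay; origin on the bench. The stop itself, an upright rubber plate 76 wide, 8 to 58 above the bench, faces out of the bay. Its place differs every time and is hidden: its face is 26 to 56 behind the printer's front edge, so slide the tip in until it is felt. It gives 1 mm per 5 N, travel 12
- fulcrum: fixed steel fulcrum block, about 50 in front of the printer; origin under its middle on the bench, x as for the stand. Its ridge is a round bar (16 diameter) along y, top 42 above the bench. Cheeks at both ends of the ridge rise 12 above it and leave 32 between them, so the bar between them can still swing about 0.5 rad sideways
- ridge (a point): top of the fulcrum's ridge, middle, 42 above the bench: the bar's underside rests here. With its tip under the tube the bar let go of stays put, tail in the air (about 0.2 to 0.3 rad up)
- keeper: fixed steel hook about 200 in front of the printer, 65 high; origin on the bench, x as for the stand. Post at y +57 to +69; arm (24 along x, underside 53.5 high) from it to y +16, ending in a lip (y +16 to +21) down to 49.5. The bar comes down on the lip's -y side, passes under the lip to +y and rises into the notch (y +21 to +57). Base plate 10 high at y +48 to +88
- notch (a point): middle of the notch's ceiling, the arm's underside between lip and post, 53.5 above the bench: the bar's upper face presses here in the end. Sliding the loaded tail sideways to it meets up to about 10 N of friction, with some stick and slip
- screwdriver: loose screwdriver, bystander, do not move
- tray: loose open grey parts tray, 100 x 140 x 30, bystander, do not move
- roller: loose black rubber paper roller, 28 diameter, 154 long over its steel ends, bystander, do not move

How it is judged:
On the way, in this order (a step that is already met when the one before it is completed fails the run):
1. the bar's tip is in under the tube and touches the sprung stop, the printer still down (contact force between bar and stop above 1.5 N and x of bar_tip in the frame of stand below -0.02 m and value of joint printer below 0.02 rad), for 0.1 s.
2. the bar, bearing on the fulcrum, has levered the printer up (value of joint printer above 0.03 rad and contact force between bar and fulcrum above 10 N), for 0.3 s.
At the end, for the whole second after the job is handed in: the printer is held tipped up by 0.03 to 0.065 rad by the bar alone: tip under the tube (at least 20 mm behind the printer's front edge), bar bearing on the fulcrum (over 10 N) and up against the keeper hook (over 4 N), at rest and released (all of step 2 and value of joint printer below 0.065 rad and contact force between bar and keeper above 4 N and contact force between bar and stand above 8 N and x of bar_tip in the frame of stand below -0.02 m and linear speed of bar below 0.02 m/s and contact force between the fingers and bar below 0.5 N); the robot touches nothing.
It fails at once if the sprung stop is pushed with more than 25 N (contact force between bar and stop above 25 N).
It fails at once if the gripper or arm bears on the printer with more than 8 N (contact force between any of the fingers, the arm and stand above 8 N).
It fails at once if the printer is let drop (falls faster than 0.5 rad/s) or tipped further than 0.085 rad (velocity of joint printer below -0.5 rad/s or value of joint printer above 0.085 rad).
It fails at once if the bar is forced against the keeper hook with more than 60 N (contact force between bar and keeper above 60 N).
It fails at once if a bystander is moved by more than 30 mm (distance of any of screwdriver, tray, roller from where it was at the start of the episode above 0.03 m).
It also fails if it takes over 70 s, if anything falls off the work surface, if the arm or the gripper's body presses on something with over 40 N, if the wrist force passes 120 N, or if a joint passes its speed limit or range.

## Working session

There is one attempt and no reset: what is moved stays moved. The work goes in short steps, Python scripts to look and compute and a tool call to move; the robot and the scene stay as the last step left them, time stands still between calls to the robot, and variables do not carry over. Pictures are saved under pics/ and viewed, and the job is handed in when it is done.

Besides the shell and the picture viewer there is one more tool, called by a JSON object that holds its "api" and its "payload", one argument or row to a line. play_rows: Moves the arm, as the interface text tells. Its arguments: {"type":"object","properties":{"plan":{"type":"array","items":{"type":"array"}},"grip_force":{"type":"number"}},"required":["plan"]}

```bash
ls; mkdir -p pics; python3 - <<'E'
from rig import ctrl, snapshot
import cv2
print(ctrl.get_obs())
for n in ("side","top","wrist"):
    s=snapshot(n); cv2.imwrite(f"pics/{n}0.png",cv2.cvtColor(s["img"],cv2.COLOR_RGB2BGR))
    print(n,{k:v for k,v in s.items() if k!="img"})
E
```

```text
pics
{'t': 0.0, 'q': array([1.16871508e+00, 3.78080700e-01, 7.96321919e-02, 1.27438134e+00,
       2.86400916e-05, 1.46052122e+00]), 'joint_vel': array([ 5.93180084e-05, -5.64287288e-04,  1.36088354e-03, -1.87486095e-04,
       -1.48266360e-03,  4.10566632e-04]), 'tau': array([-1.00723824e-03, -4.63600802e+01,  2.69876665e+01,  2.06598878e-02,
       -7.83823361e-05, -1.24589778e-06]), 'tool_pos': array([0.16510399, 0.55003258, 0.19205331]), 'orientation': array([ 1.45385900e-01,  9.89374502e-01, -9.79953033e-04, -2.71485557e-04]), 'force': array([ 0.34777112, -0.12230891, -0.56554388]), 'torque': array([0.00425538, 0.03076282, 0.00687865]), 'grip_width': 1.0024477700335188}
side {'camera_matrix': array([[375.32629349,   0.        , 259.52947101],
       [  0.        , 375.32629349, 195.97530505],
       [  0.        ,   0.        ,   1.        ]]), 'distortion': array([-0.10553631,  0.        ,  0.        ,  0.        ,  0.        ]), 'position': array([0.73221018, 0.59879204, 0.75866688]), 'orientation': array([ 0.11450857,  0.9219069 , -0.36623224, -0.05337979])}
top {'camera_matr
[... 299 characters left out ...]
]), 'orientation': array([ 0.70536395, -0.70272038,  0.06168232, -0.06957763])}
wrist {'camera_matrix': array([[330.13746426,   0.        , 261.82175482],
       [  0.        , 330.13746426, 192.87061604],
       [  0.        ,   0.        ,   1.        ]]), 'distortion': array([-0.08540269,  0.        ,  0.        ,  0.        ,  0.        ]), 'hand_eye': array([[-1.11681819e-03, -9.55120577e-01, -2.96215185e-01,
         7.65503956e-02],
       [ 9.99999355e-01, -1.00524048e-03, -5.28978972e-04,
         2.35374928e-04],
       [ 2.07471205e-04, -2.96215585e-01,  9.55121083e-01,
        -1.80349632e-01],
       [ 0.00000000e+00,  0.00000000e+00,  0.00000000e+00,
         1.00000000e+00]])}
```

View pics/top0.png

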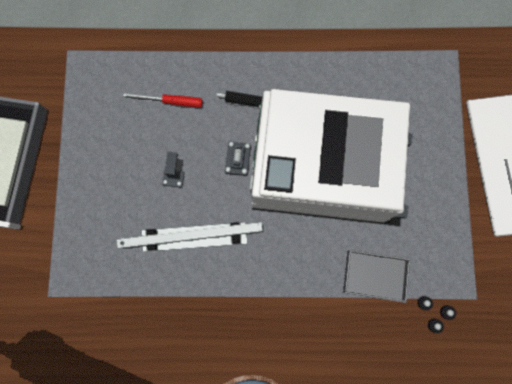

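View pics/side0.png

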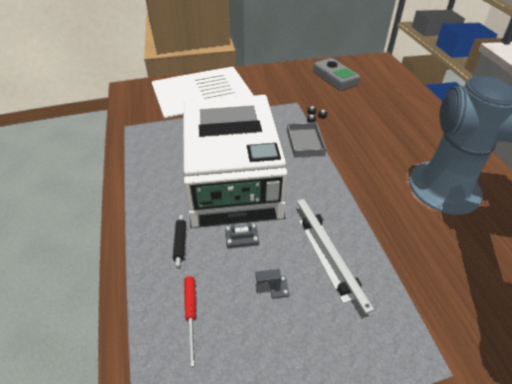

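View pics/wrist0.png

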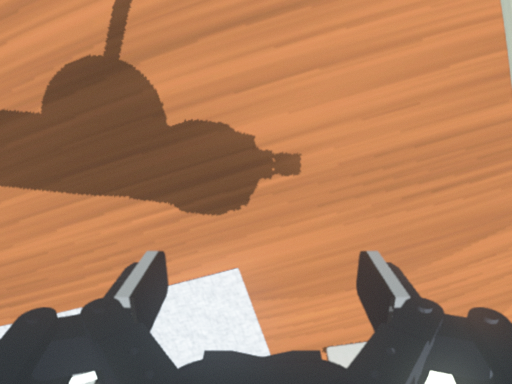

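The top view shows the bar from (118,243) (tail, dark hole) to (262,227) (tip), fulcrum at about (238,158), keeper at (173,170) and the printer's front edge near x=257. The side view confirms that the front faces the keeper.

```bash
cat > h.py <<'E'
import numpy as np, cv2
from rig import ctrl, snapshot
from scipy.spatial.transform import Rotation as R
def cam(name):
    o=ctrl.get_obs() if name=="wrist" else None
    s=snapshot(name)
    if name=="wrist":
        T=np.eye(4);T[:3,:3]=R.from_quat(o["orientation"]).as_matrix();T[:3,3]=o["tool_pos"]
        M=T@s["hand_eye"]; s["Rm"]=M[:3,:3]; s["p"]=M[:3,3]
    else:
        s["Rm"]=R.from_quat(s["orientation"]).as_matrix(); s["p"]=np.array(s["position"])
    return s
def ray(s,uv):
    n=cv2.undistortPoints(np.array(uv,float).reshape(-1,1,2),s["camera_matrix"],s["distortion"]).reshape(-1,2)
    d=np.c_[n,np.ones(len(n))]@s["Rm"].T
    return s["p"],d
def onz(s,uv,z):
    p,d=ray(s,uv); z=np.broadcast_to(np.asarray(z,float),len(d))
    return p+d*((z-p[2])/d[:,2])[:,None]
def proj(s,P):
    P=np.atleast_2d(P).astype(float); Rw=s["Rm"].T
    return cv2.projectPoints(P,cv2.Rodrigues(Rw)[0],-Rw@s["p"],s["camera_matrix"],s["distortion"])[0].reshape(-1,2)
def tri(s1,uv1,s2,uv2):
    p1,d1=ray(s1,uv1);p2,d2=ray(s2,uv2);d1=d1[0];d2=d2[0]
    A=np.c_[d1,-d2];t=np.linalg.lstsq(A,p2-p1,rcond=None)[0]
    a=p1+d1*t[0];b=p2+d2*t[1];return (a+b)/2,np.linalg.norm(a-b)
def save(s,n,crop=None,f=1):
    im=cv2.cvtColor(s["img"],cv2.COLOR_RGB2BGR)
    if crop: x0,y0,x1,y1=crop; im=im[y0:y1,x0:x1]
    if f!=1: im=cv2.resize(im,None,fx=f,fy=f,interpolation=cv2.INTER_CUBIC)
    cv2.imwrite(n,im)
E
python3 - <<'E'
from h import *
t=cam("top"); s=cam("side")
print(proj(t,[[0,0,0],[0.165,.551,.193]]),proj(s,[[0,0,0]]))
save(t,"pics/t1.png",(100,120,280,260),4)
save(s,"pics/s1.png",(170,160,390,320),3.6)
print(onz(t,[[118,243],[262,227]],.04), onz(t,[[238,158],[173,170]],[.04,.06]))
E
```

```text
[[251.53940721 432.4182787 ]
 [-40.82574058 370.25487377]] [[444.55815928 186.90841251]]
[[ 0.41426313  0.31253618  0.04      ]
 [ 0.45236476 -0.02289483  0.04      ]] [[0.6190008  0.0350894  0.04      ]
 [0.58439718 0.18736981 0.06      ]]
```

View pics/t1.png

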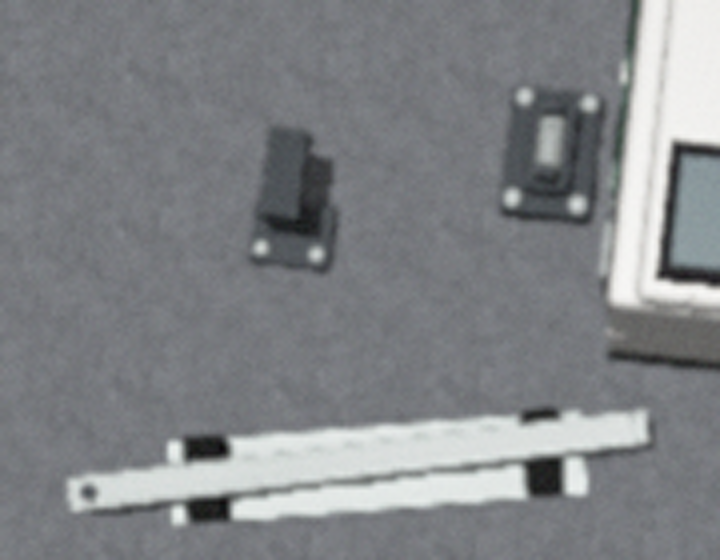

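View pics/s1.png

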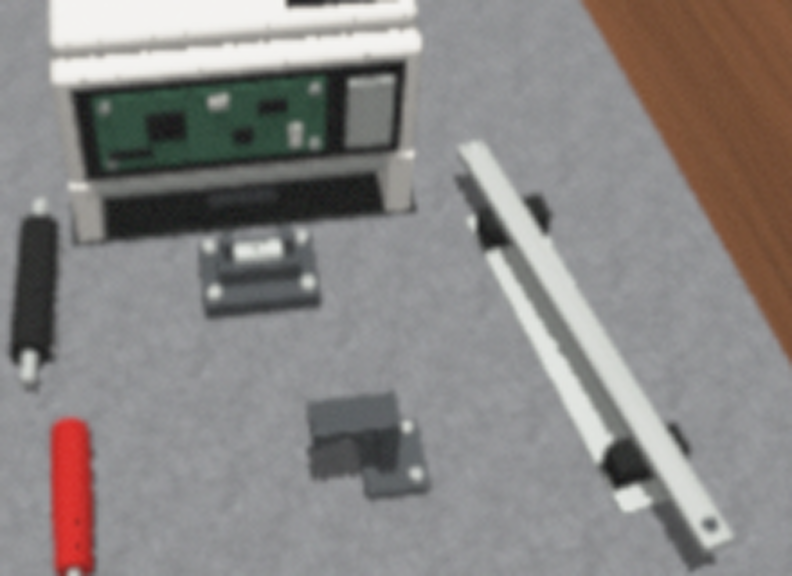

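{"api": "play_rows", "payload": {
  "plan": [
    [[0,0,-6.7],[34,-32,11],85],
    [[0,0,-6.7],[34,-32,11],85],
    [[0,0,-6.7],[34,-32,11],85],
    [[0,0,-6.7],[34,-32,11],85],
    [[0,0,-6.7],[34,-32,11],85],
    [[0,0,-6.7],[34,-32,11],85],
    [[0,0,-6.7],[34,-32,11],85],
    [[0,0,-6.7],[34,-32,11],85],
    [[0,0,-6.7],[34,-32,11],85],
    [[0,0,-6.7],[34,-32,11],85]
  ]
}}

```text
t: 1.5
tool_pos: [0.5064, 0.2295, 0.3034]
orientation: [0.669, 0.743, 0.0, 0.0]
force: [1.4, 0.3, -0.2]
grip_width: 0.995
```

```bash
python3 - <<'E'
from h import *
o=ctrl.get_obs();print(o["q"],o["tool_pos"],R.from_quat(o["orientation"]).as_matrix().round(3))
s=cam("wrist");save(s,"pics/w1.png",None,1.5)
import pickle;pickle.dump(s,open("w1.pkl","wb"))
E
```

```text
[3.11436965e-01 3.41661200e-01 3.12934641e-01 1.54183577e+00
 1.25664009e-04 1.77656244e+00] [0.5063607  0.22954897 0.30338163] [[-0.105  0.994  0.   ]
 [ 0.994  0.105  0.   ]
 [ 0.     0.    -1.   ]]
```

View pics/w1.png

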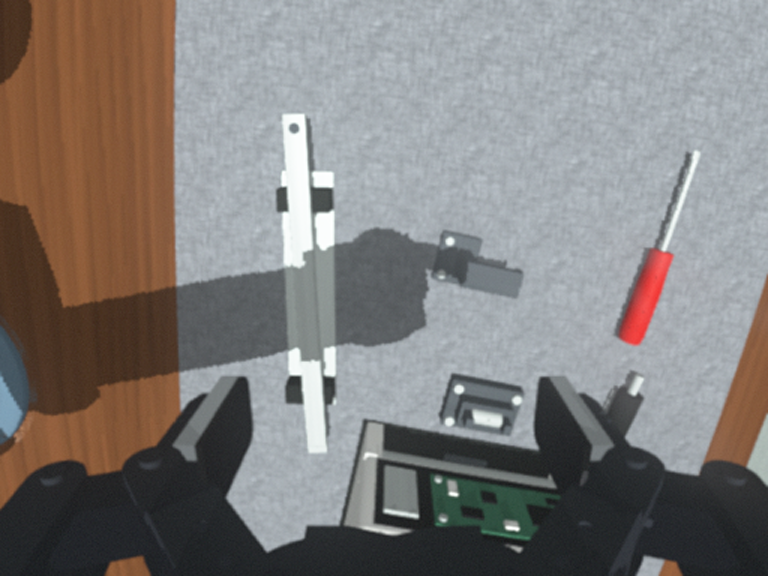

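The wrist view (x1.5) shows the bar from (294,115) to (315,452), the keeper arm's top at about (495,278), and the fulcrum ridge at about (488,417). Next I'll zoom in.

```bash
python3 - <<'E'
from h import *
import pickle
s=pickle.load(open("w1.pkl","rb"))
save(s,"pics/w1k.png",(270,140,370,300),5*0.75)
save(s,"pics/w1b.png",(170,60,250,310),2.4)
E
```

```text
(no output)
```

View pics/w1k.png

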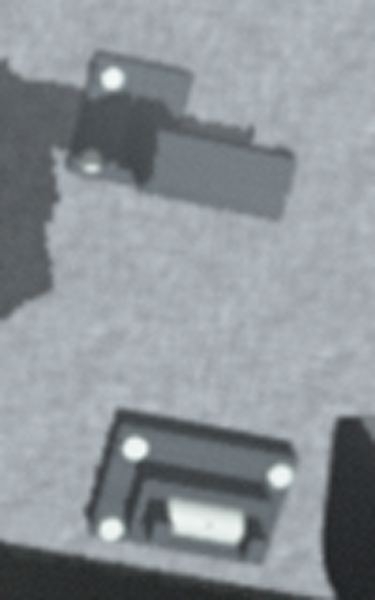

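View pics/w1b.png

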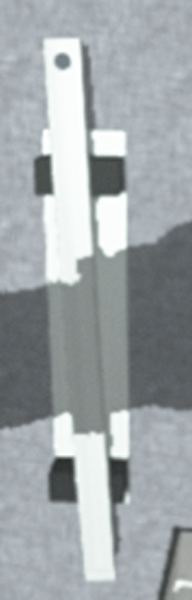

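```bash
python3 - <<'E'
from h import *
import pickle
np.set_printoptions(precision=4,suppress=True)
s=pickle.load(open("w1.pkl","rb"))
k=np.array([[162,128],[293,152],[281,219],[150,187]])/3.75+[270,140]
K=onz(s,k,.065);print("keeper",K[:,:2],"sides",[np.linalg.norm(K[i]-K[(i+1)%4]).round(4) for i in range(4)], "mid",K.mean(0))
d=(K[0]+K[3]-K[1]-K[2]);print("ydir angle",np.degrees(np.arctan2(d[1],d[0])))
r=np.array([[168,497],[243,510],[243,543],[173,536]])/3.75+[270,140]
r=onz(s,r,.040);print("ridge w",r[:,:2],r.mean(0)); d=r[0]-r[1]; print(np.degrees(np.arctan2(d[1],d[0])),np.linalg.norm(d))
f=np.array([[134,447],[281,476],[110,529]])/3.75+[270,140]
F=onz(s,f,.010);print("bolts",F[:,:2],(F[1]+F[2])/2); d=F[0]-F[1];print(np.degrees(np.arctan2(d[1],d[0])),np.linalg.norm(d),np.linalg.norm(F[0]-F[2]))
b=np.array([[44,40],[79,38],[114,577],[86,580]])/2.4+[170,60]
B=onz(s,b,.040);print("bar",B[:,:2]);t=(B[0]+B[1])/2;p=(B[2]+B[3])/2;print("tail",t,"tip",p,np.linalg.norm(t-p),"mid",(t+p)/2,np.degrees(np.arctan2(*(t-p)[1::-1])))
# top view
T=cam("top"); c=lambda a:np.array(a)/4+[100,120]
r=onz(T,c([[557,118],[547,172]]),.042);print("top ridge",r,r.mean(0))
f=onz(T,c([[525,97],[590,103],[512,197],[578,204]]),.010);print("top bolts",f[:,:2],f.mean(0)); d=f[2]+f[3]-f[0]-f[1];print(np.degrees(np.arctan2(d[1],d[0])))
k=onz(T,c([[271,127],[312,131],[298,222],[259,217]]),.065);print("top keeper",k[:,:2],k.mean(0));d=k[2]+k[3]-k[0]-k[1];print(np.degrees(np.arctan2(d[1],d[0])))
b=onz(T,c([[67,480],[72,512],[646,407],[650,443]]),.04);print((b[0]+b[1])/2,(b[2]+b[3])/2)
E
```

```text
keeper [[0.5753 0.2086]
 [0.6227 0.2049]
 [0.6229 0.1799]
 [0.5743 0.1869]] sides [np.float64(0.0476), np.float64(0.0249), np.float64(0.0491), np.float64(0.0217)] mid [0.5988 0.1951 0.065 ]
ydir angle 173.71603447282513
ridge w [[0.6061 0.0496]
 [0.6379 0.0465]
 [0.6408 0.0309]
 [0.6111 0.0315]] [0.624  0.0396 0.04  ]
174.4483666055032 0.03201925665532511
bolts [[0.5949 0.0552]
 [0.661  0.0473]
 [0.5904 0.0139]] [0.6257 0.0306 0.01  ]
173.23796053571314 0.06656039517802828 0.04156085530182065
bar [[ 0.4016  0.3141]
 [ 0.4203  0.3169]
 [ 0.4607 -0.0165]
 [ 0.4423 -0.021 ]]
tail [0.4109 0.3155 0.04  ] tip [ 0.4515 -0.0187  0.04  ] 0.3366991907433173 mid [0.4312 0.1484 0.04  ] 96.92390928400368
top ridge [[0.6396 0.0322 0.042 ]
 [0.6061 0.0379 0.042 ]] [0.6229 0.035  0.042 ]
top bolts [[0.6617 0.0534]
 [0.658  0.0129]
 [0.598  0.0607]
 [0.5937 0.0199]] [0.6278 0.0367 0.01  ]
173.64792726292194
top keeper [[0.6274 0.2004]
 [0.6251 0.1761]
 [0.5701 0.1825]
 [0.573  0.2055]] [0.5989 0.1911 0.065 ]
173.96600448377907
[0.412  0.3138 0.04  ] [ 0.4541 -0.0229  0.04  ]
```

{"api": "play_rows", "payload": {
  "plan": [
    [[0,0,1],[-14,-4,-20],60],
    [[0,0,0],[-14,-4,-25],60],
    [[0,0,0],[-14,-4,-25],60],
    [[0,0,0],[-14,-4,-25],60],
    [[0,0,0],[-14,-4,-25],60],
    [[0,0,0],[-13,-2,-25],60],
    [[0,0,0],[0,0,-25],60],
    [[0,0,0],[0,0,-25],60],
    [[0,0,0],[0,0,-20],60],
    [[0,0,0],[0,0,-10],60]
  ]
}}

```text
t: 2.85
tool_pos: [0.4209, 0.2088, 0.0769]
orientation: [0.66, 0.751, -0.001, -0.001]
force: [-0.8, -0.3, 0.7]
grip_width: 0.7
```

```bash
python3 - <<'E'
from h import *
o=ctrl.get_obs();print(o["tool_pos"],R.from_quat(o["orientation"]).as_matrix().round(3),o["force"])
s=cam("wrist");save(s,"pics/w2.png",None,1.5)
import pickle;pickle.dump(s,open("w2.pkl","wb"))
E
```

```text
[0.42088522 0.20884129 0.07686719] [[-0.128  0.992 -0.002]
 [ 0.992  0.128 -0.   ]
 [-0.    -0.002 -1.   ]] [-0.7720706  -0.29425055  0.65844921]
```

View pics/w2.png

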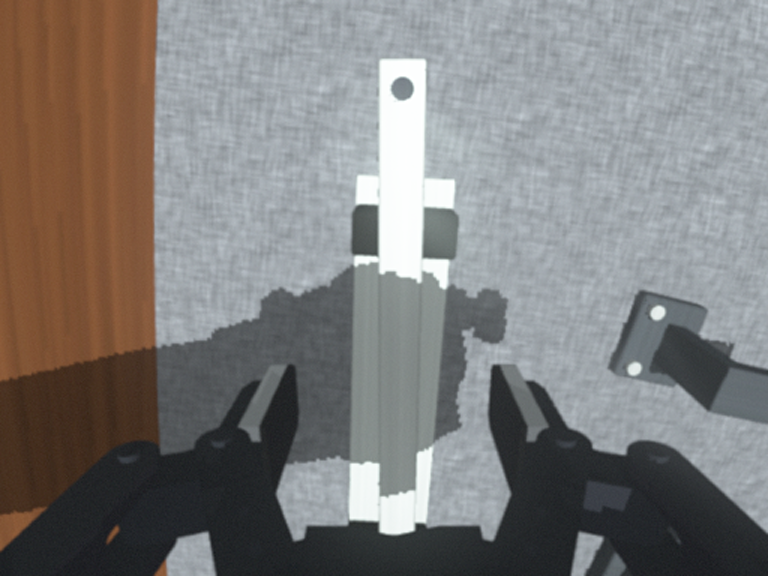

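```bash
python3 - <<'E'
from h import *
import pickle
np.set_printoptions(precision=4,suppress=True)
s=pickle.load(open("w2.pkl","rb"))
B=onz(s,np.array([[379,60],[426,60],[379,260],[423,260]])/1.5,.04);print(B)
t=(B[0]+B[1])/2;m=(B[2]+B[3])/2;u=(t-m)/np.linalg.norm(t-m);print(t,m,np.degrees(np.arctan2(u[1],u[0])))
g=t-.11*u;print("grip",g, "center",t-.17*u, (g-ctrl.get_obs()["tool_pos"])*1000)
E
```

```text
[[0.4009 0.314  0.04  ]
 [0.4199 0.3165 0.04  ]
 [0.411  0.2304 0.04  ]
 [0.4307 0.2329 0.04  ]]
[0.4104 0.3152 0.04  ] [0.4208 0.2317 0.04  ] 97.1154597667051
grip [0.424  0.2061 0.04  ] center [0.4314 0.1466 0.04  ] [  3.4037  -2.5311 -36.175 ]
```

{"api": "play_rows", "payload": {
  "grip_force": 110,
  "plan": [
    [[0,0,0],[3,-3,-15],60],
    [[0,0,0],[0,0,-15],60],
    [[0,0,0],[0,0,-15],60],
    [[0,0,0],[0,0,-8],60],
    [[0,0,0],[0,0,-4],45],
    [[0,0,0],[0,0,0],10],
    [[0,0,0],[0,0,0],10],
    [[0,0,0],[0,0,0],10],
    [[0,0,0],[0,0,0],10],
    [[0,0,0],[0,0,0],10]
  ]
}}

```text
t: 4.15
tool_pos: [0.4255, 0.2058, 0.0211]
orientation: [0.661, 0.751, 0.0, 0.0]
force: [0.4, -0.5, -0.9]
grip_width: 0.117
```

```bash
python3 - <<'E'
from h import *
s=cam("wrist");save(s,"pics/w3.png",None,1.5)
s=cam("side");save(s,"pics/s3.png",(200,150,400,310),4)
E
```

```text
(no output)
```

View pics/w3.png

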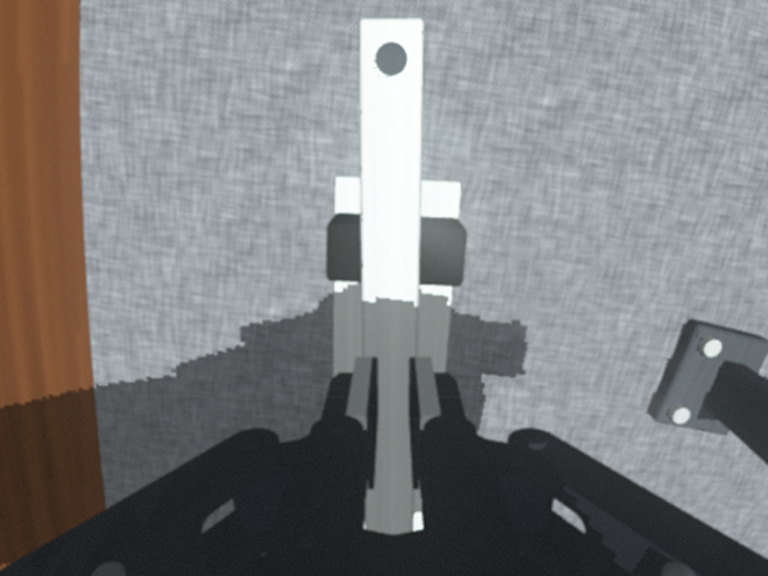

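View pics/s3.png

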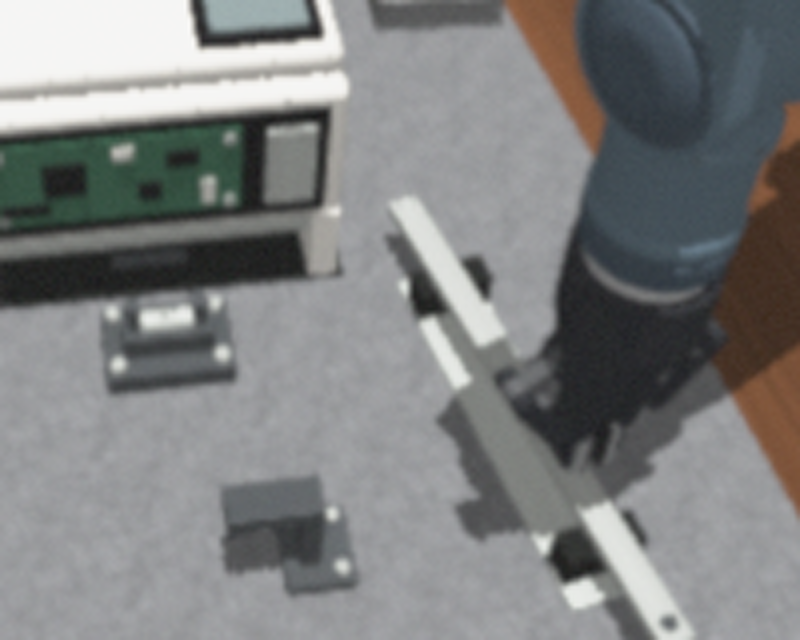

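The pads close on the bar on both sides (tips at about (376..413,360)), though the opening reads 10 mm. I'll lift it to check.

{"api": "play_rows", "payload": {
  "plan": [
    [[0,0,0],[0,0,0],5],
    [[0,0,0],[0,0,0],5],
    [[0,0,0],[0,0,5],5],
    [[0,0,0],[0,2,10],5],
    [[0,0,0],[0,10,15],5],
    [[0,0,0],[0,10,15],5],
    [[0,0,0],[0,10,15],5],
    [[0,0,0],[0,10,15],5],
    [[0,0,0],[0,10,15],5],
    [[0,0,0],[0,0,0],5]
  ]
}}

```text
t: 5.5
tool_pos: [0.4268, 0.2589, 0.1128]
orientation: [0.66, 0.751, 0.002, 0.001]
force: [0.1, -0.9, -0.3]
grip_width: 0.06
```

```bash
cat > geo.py <<'E'
from h import *
np.set_printoptions(precision=4,suppress=True)
a=np.radians(83.6); XS=np.array([np.cos(a),np.sin(a),0]); YS=np.array([-np.sin(a),np.cos(a),0]); Z=np.array([0,0,1.])
RIDGE=np.array([.624,.036,0])
def w(x,z,y=0): # stand mm coords -> world (ridge at stand x=50)
    return RIDGE+((x-50)*XS+y*YS+z*Z)/1000
def tcp(phi,c,Xt,gx=229.5,gn=-9):
    u=np.array([np.cos(phi),np.sin(phi)]);n=np.array([-np.sin(phi),np.cos(phi)])
    P0=np.array([50,34])+(8+c)*n
    s=(P0[0]-Xt)/u[0]; tip=P0-s*u
    g=tip+gx*u+gn*n
    M=np.c_[u[0]*XS+u[1]*Z, -YS, -(n[0]*XS+n[1]*Z)]
    return w(*g),M,tip
def delta(phi,c,Xt,**k):
    p,M,tip=tcp(phi,c,Xt,**k);o=ctrl.get_obs()
    Rn=R.from_quat(o["orientation"]).as_matrix()
    print("target",p,"shift mm",(p-o["tool_pos"])*1000,"rot deg",np.degrees(R.from_matrix(M@Rn.T).as_rotvec()),"tip",tip)
    return p,M
E
python3 - <<'E'
from geo import *
o=ctrl.get_obs();print(o["tool_pos"],o["force"],o["torque"],o["grip_width"])
s=cam("wrist");save(s,"pics/w4.png",None,1.0)
s=cam("side");save(s,"pics/s4.png",(200,150,400,310),3)
delta(.31,32,12)
delta(.31,2,12)
print(tcp(.31,2,-50)[0])
E
```

```text
[0.4268 0.2589 0.1128] [ 0.1133 -0.8943 -0.2644] [-0.077  -0.0141  0.0052] 0.06036560682913595
target [0.6444 0.2182 0.1253] shift mm [218.9824 -39.4559  14.1752] rot deg [ 17.8128   0.1636 -13.5769] tip [12.     63.8296]
target [0.6444 0.2182 0.0938] shift mm [218.9824 -39.4559 -17.3264] rot deg [ 17.8128   0.1636 -13.5769] tip [12.     32.3281]
[0.6375 0.1566 0.0739]
```

View pics/s4.png

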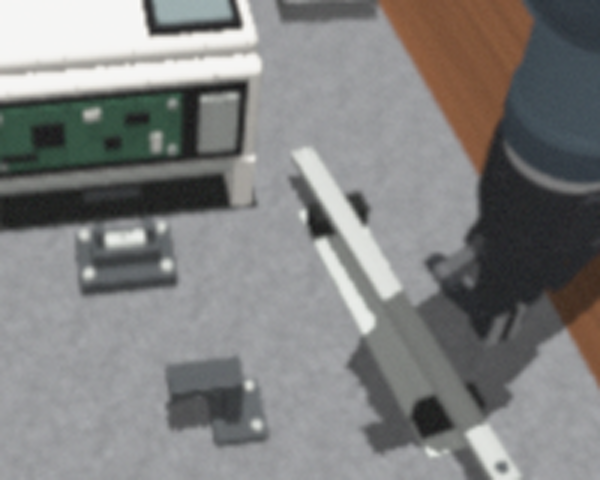

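View pics/w4.png

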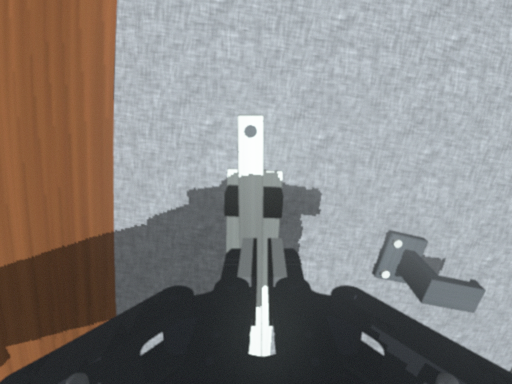

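The bar was not lifted; it still lies on the rest and the fingers closed above it. I'll check where the fingertips really are against the reported TCP.

```bash
python3 - <<'E'
from geo import *
o=ctrl.get_obs();p=o["tool_pos"];Rn=R.from_quat(o["orientation"]).as_matrix()
for n in("wrist","side","top"):
    s=cam(n); 
    P=[p,p-.019*Rn[:,2],p-.05*Rn[:,2]]
    uv=proj(s,P);print(n,uv)
    im=cv2.cvtColor(s["img"],cv2.COLOR_RGB2BGR);c=uv[0]
    x0=int(max(0,min(c[0]-70,512-140)));y0=int(max(0,min(c[1]-60,384-120)))
    im=cv2.resize(im[y0:y0+120,x0:x0+140],None,fx=5,fy=5,interpolation=cv2.INTER_CUBIC)
    for q,col in zip(uv,((0,0,255),(0,255,0),(255,0,0))): cv2.circle(im,(int((q[0]-x0)*5),int((q[1]-y0)*5)),4,col,-1)
    cv2.imwrite(f"pics/c_{n}.png",im); print(x0,y0)
# bar tail height from tri
E
```

```text
wrist [[263.2063 225.6315]
 [263.3372 239.4722]
 [263.6174 269.2234]]
193 165
side [[359.1929 270.7676]
 [361.2249 265.6237]
 [364.6991 256.7924]]
289 210
top [[134.4384 235.4854]
 [132.2685 234.7044]
 [128.5568 233.3691]]
64 175
```

View pics/c_wrist.png

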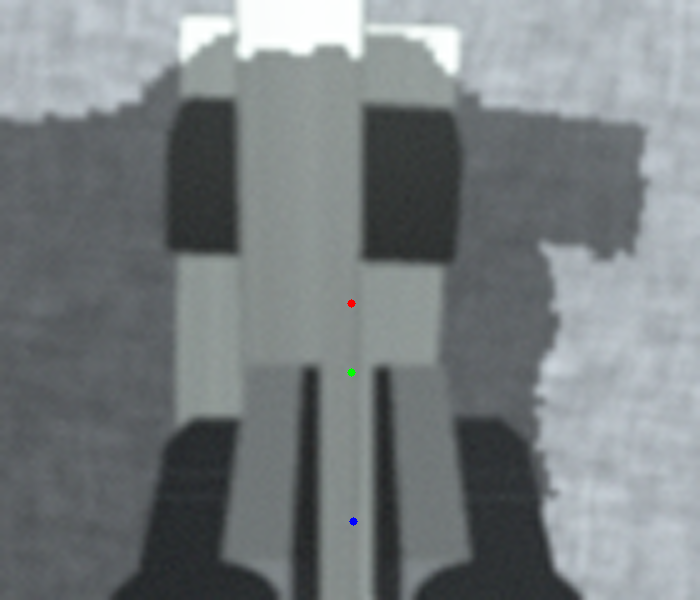

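View pics/c_side.png

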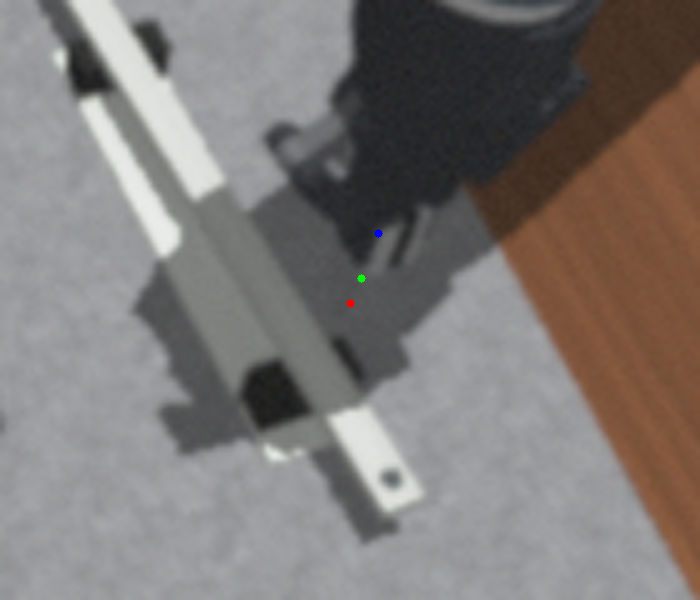

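View pics/c_top.png

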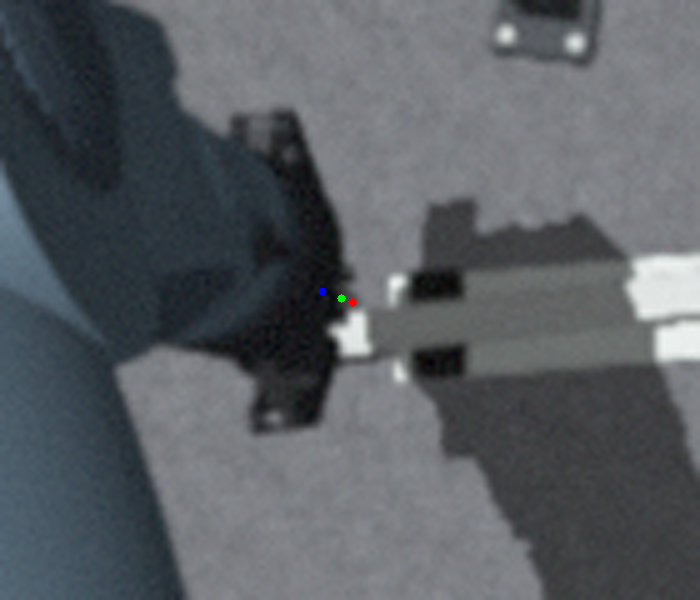

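The fingertips appear about 35–40 mm behind the reported TCP in both the wrist and side views. That explains the miss: the tips closed above the bar's 40 mm top. I'll go lower, in steps, watching the force.

{"api": "play_rows", "payload": {
  "plan": [
    [[0,0,0],[-1,-17,0],50],
    [[0,0,0],[-1,-18,0],50],
    [[0,0,0],[-1,-18,0],50],
    [[0,0,0],[0,0,-20],50],
    [[0,0,0],[0,0,-20],50],
    [[0,0,0],[0,0,-20],50],
    [[0,0,0],[0,0,-20],50],
    [[0,0,0],[0,0,-15],50],
    [[0,0,0],[0,0,-8],50],
    [[0,0,0],[0,0,0],50]
  ]
}}

```text
t: 7.0
tool_pos: [0.422, 0.204, 0.0078]
orientation: [0.661, 0.75, -0.0, -0.0]
force: [-0.7, 0.0, -0.4]
grip_width: 0.586
```

```bash
python3 - <<'E'
from geo import *
o=ctrl.get_obs();p=o["tool_pos"];print(p,o["force"],o["q"])
s=cam("wrist");save(s,"pics/w5.png",(100,100,420,384),2)
s=cam("side");save(s,"pics/s5.png",(270,180,400,300),5)
E
```

```text
[0.422  0.204  0.0078] [-0.7312  0.0005 -0.4004] [ 0.3149  0.3169 -0.5256  0.7292 -0.0001  1.7594]
```

View pics/w5.png

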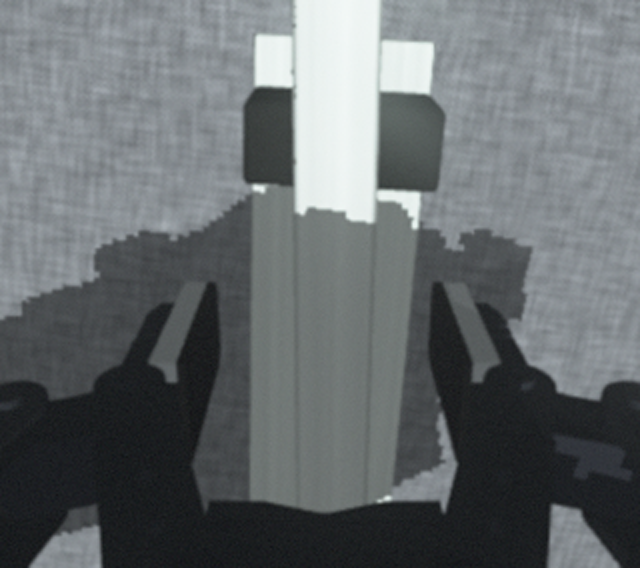

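View pics/s5.png

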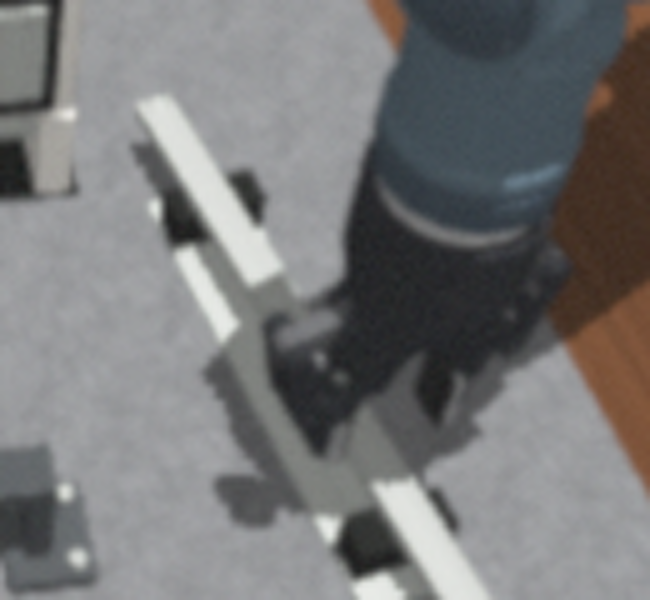

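{"api": "play_rows", "payload": {
  "plan": [
    [[0,0,0],[2.4,0,-3],50],
    [[0,0,0],[0,0,-3],50],
    [[0,0,0],[0,0,-3],50],
    [[0,0,0],[0,0,-3],50],
    [[0,0,0],[0,0,-3],50],
    [[0,0,0],[0,0,-3],45],
    [[0,0,0],[0,0,-2],40],
    [[0,0,0],[0,0,-2],35],
    [[0,0,0],[0,0,0],35],
    [[0,0,0],[0,0,0],35]
  ]
}}

```text
t: 8.35
tool_pos: [0.4249, 0.2047, -0.0139]
orientation: [0.661, 0.751, 0.0, 0.0]
force: [0.2, 0.2, -0.3]
grip_width: 0.409
```

```bash
python3 - <<'E'
from geo import *
o=ctrl.get_obs();p=o["tool_pos"];print(p,o["force"],o["q"])
s=cam("wrist");save(s,"pics/w6.png",(100,100,420,384),2)
s=cam("side");save(s,"pics/s6.png",(270,180,400,300),5)
E
```

```text
[ 0.4249  0.2047 -0.0139] [ 0.2323  0.1892 -0.282 ] [ 0.3145  0.3501 -0.5461  0.6744 -0.      1.7582]
```

View pics/w6.png

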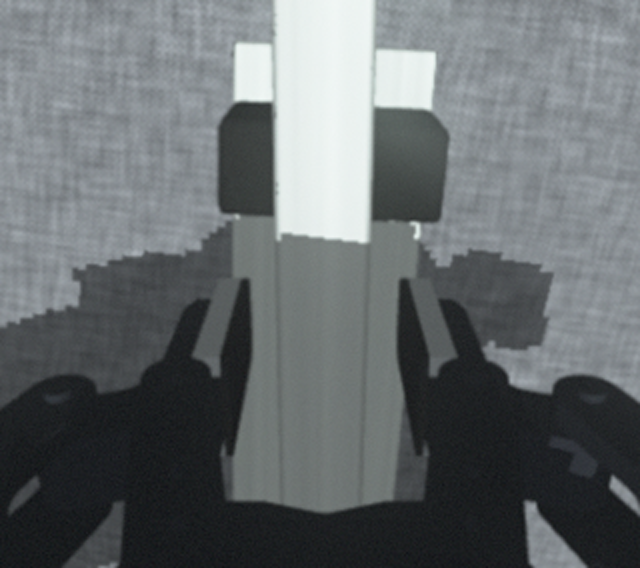

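View pics/s6.png

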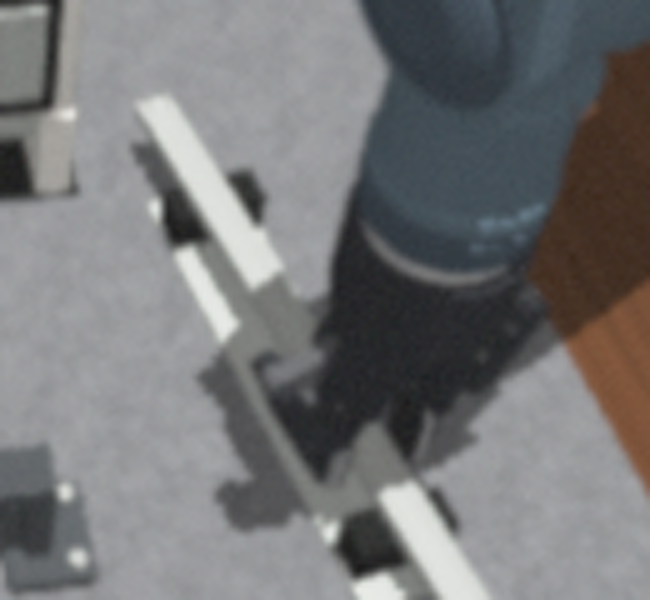

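{"api": "play_rows", "payload": {
  "plan": [
    [[0,0,0],[0,0,-3],35],
    [[0,0,0],[0,0,-3],35],
    [[0,0,0],[0,0,-3],35],
    [[0,0,0],[0,0,-2],30],
    [[0,0,0],[0,0,0],20],
    [[0,0,0],[0,0,0],12],
    [[0,0,0],[0,0,0],12],
    [[0,0,0],[0,0,0],12],
    [[0,0,0],[0,0,0],12],
    [[0,0,0],[0,0,0],12]
  ]
}}

```text
t: 9.7
tool_pos: [0.4244, 0.2047, -0.025]
orientation: [0.661, 0.751, -0.0, -0.0]
force: [-3.2, -0.3, 2.6]
grip_width: 0.211
```

```bash
python3 - <<'E'
from geo import *
o=ctrl.get_obs();p=o["tool_pos"];print(p,o["force"],o["grip_width"])
s=cam("wrist");save(s,"pics/w7.png",(100,100,420,384),2)
E
```

```text
[ 0.4244  0.2047 -0.025 ] [-3.2365 -0.3     2.5692] 0.210709130593664
```

View pics/w7.png

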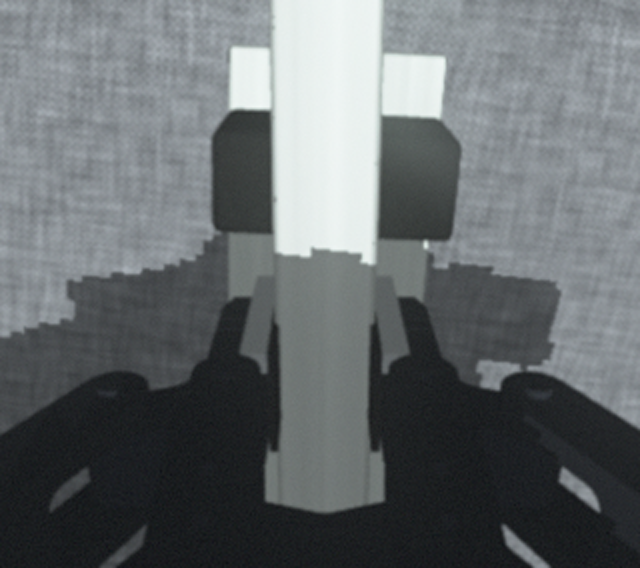

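The opening now reads 18 mm, so the pads are on the bar. The bar's underside is about 55 mm behind the reported TCP along the tool. Next is the lift.

{"api": "play_rows", "payload": {
  "plan": [
    [[0,0,0],[0,0,3],10],
    [[0,0,0],[0,0,5],10],
    [[0,0,0],[0,0,10],10],
    [[0,0,0],[0,10,15],10],
    [[0,0,0],[0,13,15],10],
    [[0,0,0],[0,13,15],10],
    [[0,0,0],[0,13,15],10],
    [[0,0,0],[0,13,15],10],
    [[0,0,0],[0,0,7],10],
    [[0,0,0],[0,0,0],10]
  ]
}}

```text
t: 11.0
tool_pos: [0.4252, 0.2666, 0.0755]
orientation: [0.661, 0.751, 0.0, 0.0]
force: [-0.5, -0.4, -4.8]
grip_width: 0.211
```

```bash
python3 - <<'E'
from geo import *
o=ctrl.get_obs();p=o["tool_pos"];print(p,o["force"],o["torque"],o["grip_width"])
s=cam("side");save(s,"pics/s8.png",(200,130,400,310),4)
s=cam("wrist");save(s,"pics/w8.png")
for c,X in((32,12),(2,12),(2,-50)):delta(.31,c,X,gx=228.5,gn=-55)
E
```

```text
[0.4252 0.2666 0.0755] [-0.534  -0.3825 -4.816 ] [ 0.2915  0.0097 -0.0428] 0.2105911631099126
target [0.6459 0.2312 0.0812] shift mm [221.5603 -34.8556   6.6259] rot deg [ 17.8326   0.079  -13.5471] tip [12.     63.8296]
target [0.6459 0.2312 0.0497] shift mm [221.5603 -34.8556 -24.8756] rot deg [ 17.8326   0.079  -13.5471] tip [12.     32.3281]
target [0.639  0.1695 0.0298] shift mm [214.6492 -96.4692 -44.7359] rot deg [ 17.8326   0.079  -13.5471] tip [-50.      12.4678]
```

View pics/s8.png

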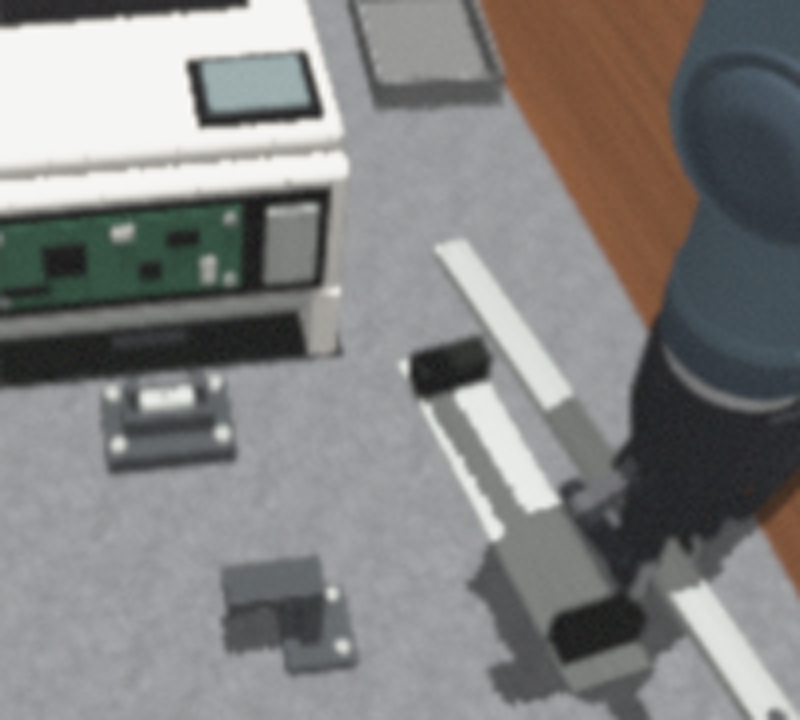

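View pics/w8.png

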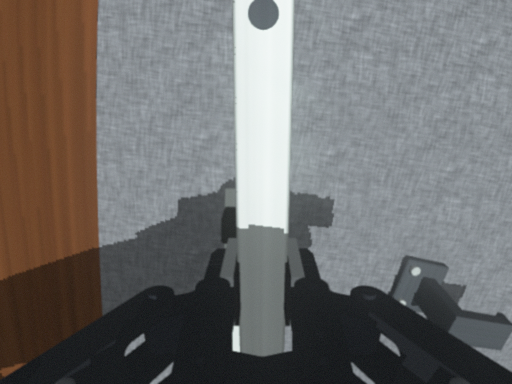

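{"api": "play_rows", "payload": {
  "plan": [
    [[1.78,0,-1.35],[22,0,5],10],
    [[1.78,0,-1.35],[22,0,5],10],
    [[1.78,0,-1.35],[22,0,5],10],
    [[1.78,0,-1.35],[22,-3,2],10],
    [[1.78,0,-1.35],[22,-5,0],10],
    [[1.78,0,-1.35],[22,-5,0],10],
    [[1.78,0,-1.35],[22,-5,0],10],
    [[1.78,0,-1.35],[22,-5,0],10],
    [[1.78,0,-1.35],[22,-5,0],10],
    [[1.78,0,-1.35],[22,-5,0],10]
  ]
}}

```text
t: 12.35
tool_pos: [0.6459, 0.2326, 0.0913]
orientation: [0.737, 0.658, 0.116, -0.103]
force: [-0.3, 0.7, -4.7]
grip_width: 0.209
```

```bash
python3 - <<'E'
from geo import *
o=ctrl.get_obs();p=o["tool_pos"];print(p,o["force"],o["torque"],o["grip_width"])
s=cam("side");save(s,"pics/s9.png",(160,130,380,320),3.6)
t=cam("top");save(t,"pics/t9.png",(80,110,300,260),3.6)
s=cam("wrist");save(s,"pics/w9.png")
delta(.31,32,12,gx=228.5,gn=-55)
delta(.31,2,12,gx=228.5,gn=-55)
E
```

```text
[0.6459 0.2326 0.0913] [-0.3092  0.7274 -4.7124] [-0.2639  0.0262  0.0108] 0.20895065298988055
target [0.6459 0.2312 0.0812] shift mm [-0.0626 -0.9319 -9.8841] rot deg [0.0323 0.1057 0.089 ] tip [12.     63.8296]
target [0.6459 0.2312 0.0497] shift mm [ -0.0626  -0.9319 -41.3857] rot deg [0.0323 0.1057 0.089 ] tip [12.     32.3281]
```

View pics/s9.png

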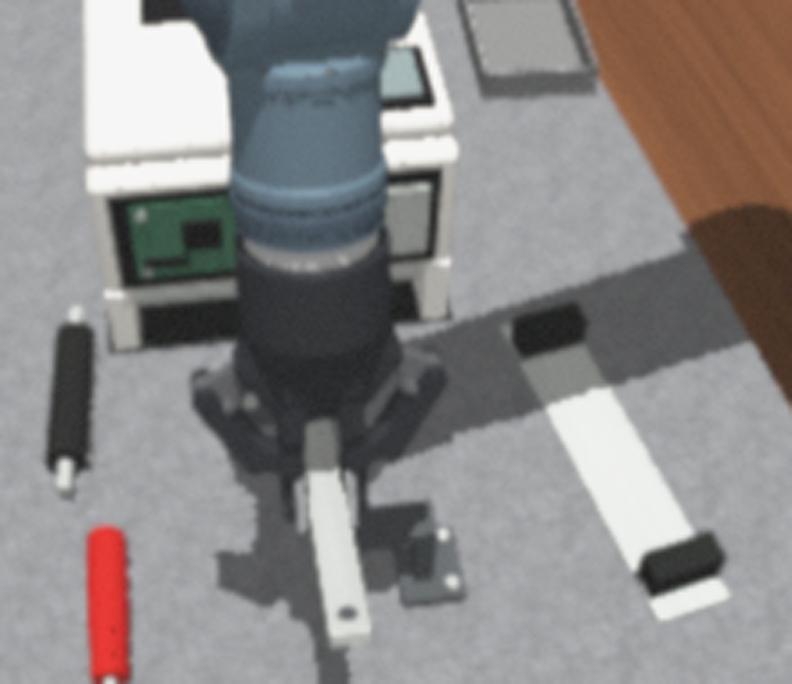

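View pics/t9.png

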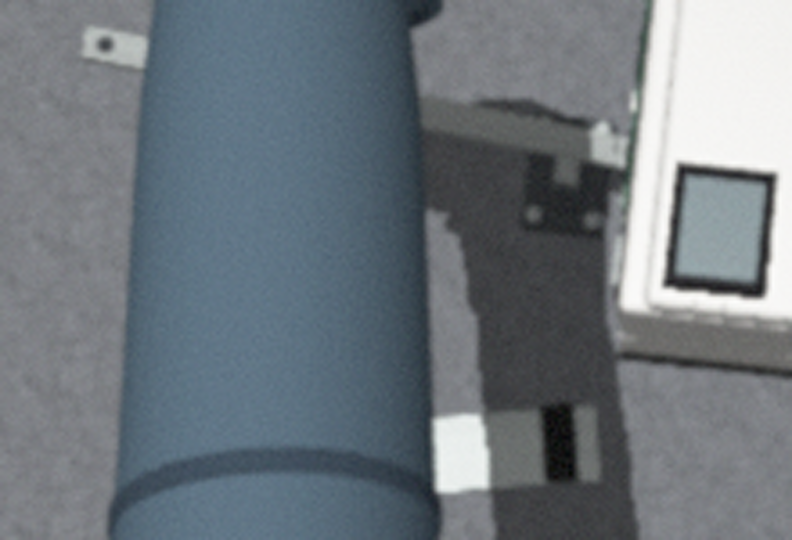

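View pics/w9.png

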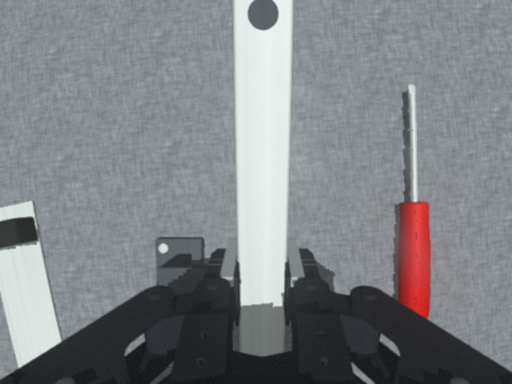

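```bash
cat >> geo.py <<'E'
def barpts(gx=228.5,gn=55):
    o=ctrl.get_obs();p=o["tool_pos"];M=R.from_quat(o["orientation"]).as_matrix()
    f=lambda x,y,z:(p+M@(np.array([x-gx,y,-gn-z])/1000))  # x from tip, z above underside
    return f
def tostand(P):
    d=P-RIDGE;return np.array([d@XS*1000+50,d@YS*1000,P[2]*1000])
E
python3 - <<'E'
from geo import *
f=barpts()
P=[f(340,0,10),f(340,10,10),f(340,-10,10),f(328,0,10),f(0,0,7),f(0,10,7),f(0,-10,7), w(50,42),w(50,42,16),w(50,42,-16)]
print("tip stand",tostand(f(0,0,0)),"tail",tostand(f(340,0,0)))
for n,x0,y0 in (("side",160,130),("top",80,110)):
    s=cam(n);uv=(proj(s,P)-[x0,y0])*3.6;print(n);print(uv.round(0).tolist())
E
```

```text
tip stand [12.9271  0.373  73.7967] tail [336.7571   0.0666 177.4019]
side
[[349.0, 633.0], [327.0, 636.0], [370.0, 630.0], [345.0, 614.0], [283.0, 271.0], [268.0, 272.0], [297.0, 269.0], [290.0, 351.0], [313.0, 349.0], [266.0, 354.0]]
top
[[80.0, 50.0], [83.0, 34.0], [77.0, 66.0], [102.0, 54.0], [625.0, 157.0], [627.0, 142.0], [623.0, 172.0], [567.0, 165.0], [565.0, 188.0], [570.0, 142.0]]
```

```bash
python3 - <<'E'
from geo import *
f=barpts()
P=[f(x,y,10 if x>9 else 7) for y in(-10,10) for x in (340,9,0)]+[w(50,42,16),w(50,42,-16)]
s=cam("top")
for n,x0,y0,dx,dy,k in (("a",190,105,80,75,8),("b",95,105,40,40,12)):
    im=cv2.cvtColor(s["img"],cv2.COLOR_RGB2BGR)[y0:y0+dy,x0:x0+dx]
    im=cv2.resize(im,None,fx=k,fy=k,interpolation=cv2.INTER_CUBIC)
    for q in (proj(s,P)-[x0,y0]+.5)*k: cv2.circle(im,tuple(int(v) for v in q),4,(0,0,255),-1)
    cv2.imwrite(f"pics/t10{n}.png",im)
E
```

```text
(no output)
```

View pics/t10a.png

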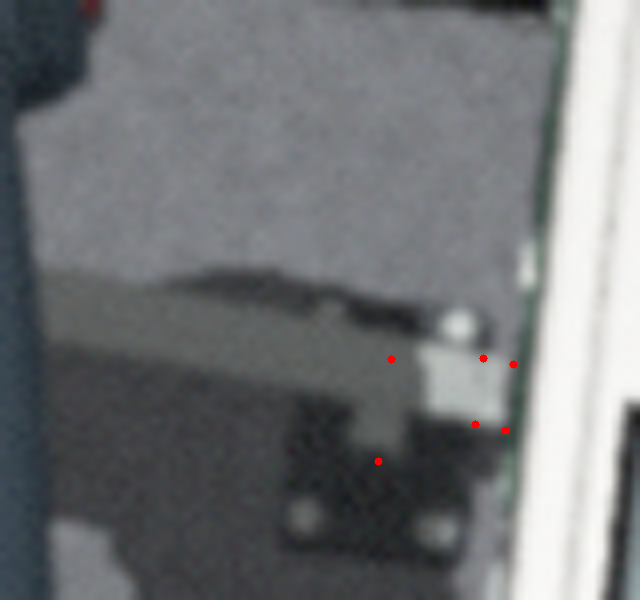

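View pics/t10b.png

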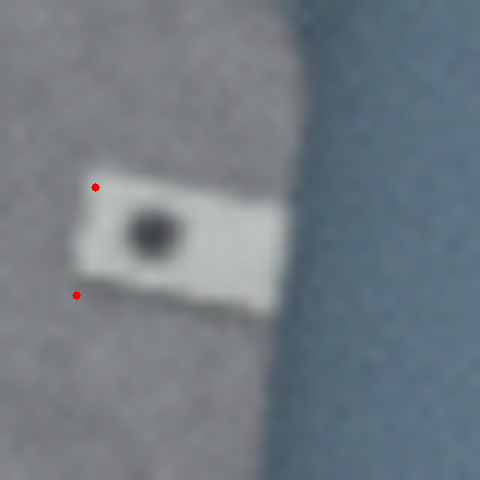

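The predicted bar edges match the picture to about 1–2 px: tip at (505,355..425) and tail at (85,180..280) in the zooms. The ridge is offset the same way, so I'll descend between the cheeks.

{"api": "play_rows", "payload": {
  "plan": [
    [[0,0,0],[0,-1,-8],10],
    [[0,0,0],[0,0,-8],10],
    [[0,0,0],[0,0,-6],10],
    [[0,0,0],[0,0,-4],10],
    [[0,0,0],[0,0,-3],10],
    [[0,0,0],[0,0,-3],10],
    [[0,0,0],[0,0,-3],10],
    [[0,0,0],[0,0,-2],10],
    [[0,0,0],[0,0,-2],10],
    [[0,0,0],[0,0,0],10]
  ]
}}

```text
t: 13.9
tool_pos: [0.6447, 0.2327, 0.0529]
orientation: [0.736, 0.659, 0.116, -0.102]
force: [0.3, -0.1, -4.5]
grip_width: 0.211
```

```bash
python3 - <<'E'
from geo import *
o=ctrl.get_obs();p=o["tool_pos"];print(p,o["force"],o["torque"],o["grip_width"])
f=barpts();print("tip stand",tostand(f(0,0,0)),"tail",tostand(f(340,0,0)))
delta(.31,2,12,gx=228.5,gn=-55)
delta(.31,2,-22,gx=228.5,gn=-55)
s=cam("top");save(s,"pics/t11.png",(190,105,270,180),8)
s=cam("side");save(s,"pics/s11.png",(160,130,380,320),3.6)
E
```

```text
[0.6447 0.2327 0.0529] [ 0.3371 -0.0761 -4.5228] [-0.2245  0.0558 -0.0287] 0.21064866193729917
tip stand [13.4253  1.1281 35.5514] tail [337.2289   1.6324 139.2383]
target [0.6459 0.2312 0.0497] shift mm [ 1.1904 -1.5694 -3.1996] rot deg [ 0.0207  0.1327 -0.0463] tip [12.     32.3281]
target [0.6421 0.1974 0.0388] shift mm [ -2.5996 -35.3575 -14.0907] rot deg [ 0.0207  0.1327 -0.0463] tip [-22.      21.4369]
```

View pics/t11.png

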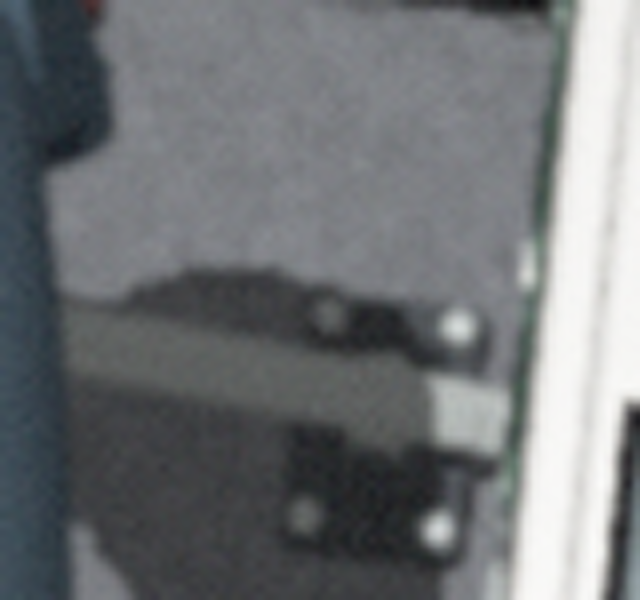

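View pics/s11.png

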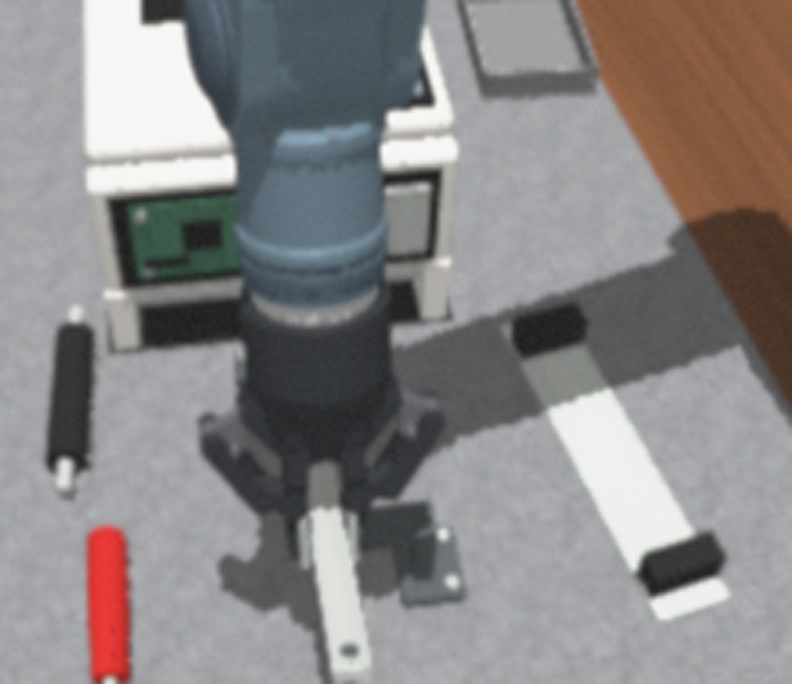

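{"api": "play_rows", "payload": {
  "plan": [
    [[0,0,0],[0.5,-1,-1.5],10],
    [[0,0,0],[0,-2.5,-2],10],
    [[0,0,0],[-0.3,-2.5,-0.8],10],
    [[0,0,0],[-0.3,-2.5,-0.8],10],
    [[0,0,0],[-0.3,-2.5,-0.8],10],
    [[0,0,0],[-0.3,-2.5,-0.8],10],
    [[0,0,0],[-0.3,-2.5,-0.8],10],
    [[0,0,0],[-0.3,-2.5,-0.8],10],
    [[0,0,0],[-0.3,-2,-0.6],10],
    [[0,0,0],[0,0,0],10]
  ]
}}

```text
t: 15.25
tool_pos: [0.6432, 0.212, 0.044]
orientation: [0.736, 0.659, 0.116, -0.102]
force: [0.4, 0.6, -5.4]
grip_width: 0.212
```

```bash
cat > st.py <<'E'
from geo import *
import sys
o=ctrl.get_obs();p=o["tool_pos"];print("t",o["t"],p,"F",o["force"],"stand F", o["force"]@XS,o["force"]@YS,"T",o["torque"],o["grip_width"])
f=barpts();print("tip",tostand(f(0,0,0)),"tail",tostand(f(340,0,0)))
d=f(1,0,0)-f(0,0,0);print("pitch",np.arcsin(d[2]*1000),"yaw",np.arctan2(d@YS,d@XS))
E
cat >> st.py <<'E'
if len(sys.argv)>1: delta(*[float(a) for a in sys.argv[1:4]],gx=228.5,gn=-55)
E
python3 st.py .31 2 -22
```

```text
t 15.25 [0.6432 0.212  0.044 ] F [ 0.4027  0.6493 -5.4147] stand F 0.690173418646722 -0.32785142920006743 T [-0.2381  0.0411  0.0747] 0.21196671758947394
tip [-7.3203  0.4167 26.7328] tail [316.4861   0.8431 130.4116]
pitch 0.30987290874863005 yaw 0.0013167724170321487
target [0.6421 0.1974 0.0388] shift mm [ -1.0535 -14.6558  -5.2662] rot deg [ 0.0225  0.1359 -0.0314] tip [-22.      21.4369]
```

{"api": "play_rows", "payload": {
  "plan": [
    [[0,0,0],[-0.1,-1.5,-0.5],10],
    [[0,0,0],[-0.1,-1.5,-0.5],10],
    [[0,0,0],[-0.2,-1.5,-0.5],10],
    [[0,0,0],[-0.1,-1.5,-0.5],10],
    [[0,0,0],[-0.1,-1.5,-0.5],10],
    [[0,0,0],[-0.2,-1.5,-0.5],10],
    [[0,0,0],[-0.1,-1.5,-0.5],10],
    [[0,0,0],[-0.1,-1.5,-0.5],10],
    [[0,0,0],[-0.1,-1.5,-0.5],10],
    [[0,0,0],[-0.1,-1.2,-0.4],10]
  ]
}}

```text
t: 16.5
tool_pos: [0.642, 0.1974, 0.0392]
orientation: [0.736, 0.659, 0.116, -0.102]
force: [0.6, -0.2, -4.6]
grip_width: 0.209
```

```bash
python3 st.py .31 2 -28
```

```text
t 16.5 [0.642  0.1974 0.0392] F [ 0.636  -0.1838 -4.5557] stand F -0.11172423589115765 -0.6524948472763338 T [-0.2619  0.067   0.0211] 0.20867068504881048
tip [-21.9558  -0.1249  21.8857] tail [301.8495   0.4047 125.5672]
pitch 0.30988118680580173 yaw 0.001635328438161977
target [0.6414 0.1914 0.0368] shift mm [-0.5658 -6.0205 -2.3431] rot deg [ 0.0232  0.1468 -0.0461] tip [-28.     19.515]
```

{"api": "play_rows", "payload": {
  "plan": [
    [[0,0,0],[0,-0.4,-0.1],10],
    [[0,0,0],[-0.1,-0.4,-0.15],10],
    [[0,0,0],[0,-0.4,-0.1],10],
    [[0,0,0],[-0.1,-0.4,-0.15],10],
    [[0,0,0],[0,-0.4,-0.1],10],
    [[0,0,0],[-0.1,-0.4,-0.15],10],
    [[0,0,0],[0,-0.4,-0.1],10],
    [[0,0,0],[-0.1,-0.4,-0.15],10],
    [[0,0,0],[0,-0.4,-0.1],10],
    [[0,0,0],[-0.1,-0.4,-0.15],10]
  ]
}}

```text
t: 17.75
tool_pos: [0.6415, 0.1935, 0.038]
orientation: [0.736, 0.659, 0.116, -0.102]
force: [0.0, 0.7, -3.9]
grip_width: 0.21
```

{"api": "play_rows", "payload": {
  "plan": [
    [[0,0,0],[0,-0.4,-0.1],10],
    [[0,0,0],[0,-0.4,-0.15],10],
    [[0,0,0],[0,-0.4,-0.1],10],
    [[0,0,0],[-0.1,-0.4,-0.15],10],
    [[0,0,0],[0,-0.4,-0.1],10],
    [[0,0,0],[0,-0.4,-0.15],10],
    [[0,0,0],[0,-0.4,-0.1],10],
    [[0,0,0],[-0.1,-0.4,-0.15],10],
    [[0,0,0],[0,0,0],10],
    [[0,0,0],[0,0,0],10]
  ]
}}

```text
t: 19.0
tool_pos: [0.6416, 0.1915, 0.0376]
orientation: [0.736, 0.659, 0.117, -0.103]
force: [0.3, 5.6, -2.8]
grip_width: 0.206
```

{"api": "play_rows", "payload": {
  "plan": [
    [[0,0,0],[0,-0.4,-0.1],10],
    [[0,0,0],[0,-0.4,-0.15],10],
    [[0,0,0],[0,-0.3,-0.1],10],
    [[0,0,0],[0,0,0],10],
    [[0,0,0],[0,0,0],10],
    [[0,0,0],[0,0,0],10],
    [[0,0,0],[0,0,0],10],
    [[0,0,0],[0,0,0],10],
    [[0,0,0],[0,0,0],10],
    [[0,0,0],[0,0,0],10]
  ]
}}

```text
t: 20.25
tool_pos: [0.6417, 0.1911, 0.0376]
orientation: [0.736, 0.659, 0.117, -0.103]
force: [-0.1, 8.2, -2.3]
grip_width: 0.215
```

```bash
python3 st.py; python3 - <<'E'
from geo import *
s=cam("side");save(s,"pics/s12.png",(160,130,380,320),3.6)
s=cam("top");save(s,"pics/t12.png",(80,110,300,260),3.6)
E
```

```text
t 20.25 [0.6417 0.1911 0.0376] F [-0.0735  8.2247 -2.298 ] stand F 8.16524350086124 0.9898460872134448 T [ 1.0764  0.072  -0.1033] 0.21509604699525536
tip [-28.2276  -0.8076  19.4063] tail [295.1983   0.152  124.2624]
pitch 0.3135107905184901 yaw 0.002967219345167899
```

View pics/s12.png

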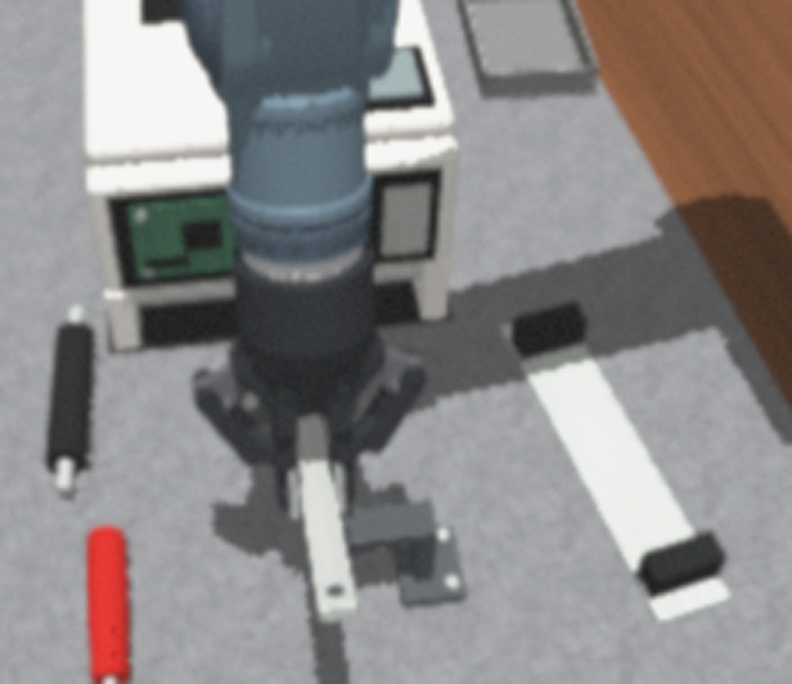

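View pics/t12.png

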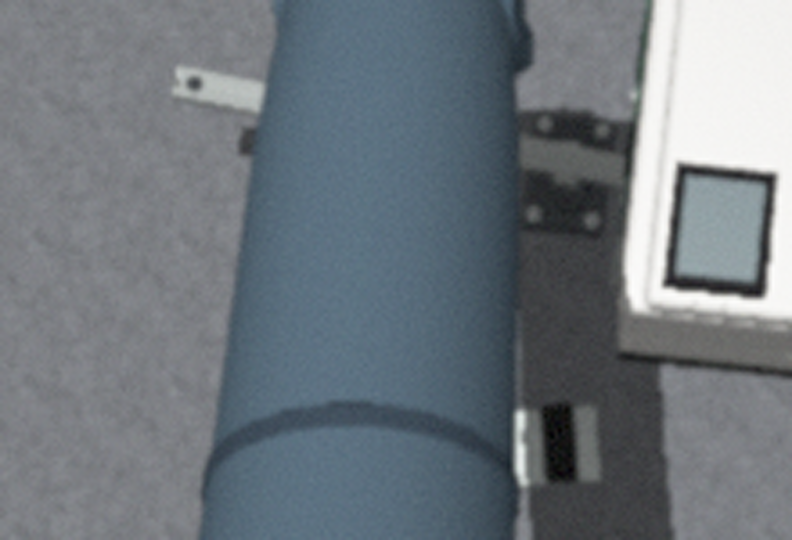

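The force rose by about 2.6 N over 0.45 mm of travel, which matches the sprung stop (5 N/mm), with the tip at about -28. The side view shows the bar straight over the fulcrum beside the keeper lip. Next I'll lower the tail until the bar nearly rests, let go, and regrasp nearer the tail.

```bash
python3 st.py .25 0.5 -28; python3 st.py .235 0 -28|tail -1
```

```text
t 20.35 [0.6417 0.1911 0.0376] F [ 0.7219  7.0016 -2.2556] stand F 7.038473083978065 0.06308209658795377 T [ 1.1186  0.0231 -0.1114] 0.2078841124843604
tip [-28.2201  -0.8058  19.4285] tail [295.2049   0.1576 124.2871]
pitch 0.31351873776213435 yaw 0.002978771222751091
target [0.6415 0.192  0.0261] shift mm [ -0.2025   0.9287 -11.4833] rot deg [-3.5956  0.5962 -0.1135] tip [-28.      22.8561]
target [0.6415 0.192  0.0233] shift mm [ -0.2001   0.9507 -14.3136] rot deg [-4.4498  0.6912 -0.115 ] tip [-28.      23.5511]
```

{"api": "play_rows", "payload": {
  "plan": [
    [[-0.45,0.05,0],[0,0.1,-1.4],10],
    [[-0.45,0.05,0],[0,0.1,-1.4],10],
    [[-0.45,0.05,0],[0,0.1,-1.4],10],
    [[-0.45,0.05,0],[0,0.1,-1.4],10],
    [[-0.45,0.05,0],[0,0.1,-1.4],10],
    [[-0.45,0.05,0],[0,0.1,-1.4],10],
    [[-0.45,0.05,0],[0,0.1,-1.4],10],
    [[-0.45,0.05,0],[0,0.1,-1.4],10],
    [[0,0,0],[0,0,0],10],
    [[0,0,0],[0,0,0],10]
  ]
}}

```text
t: 21.6
tool_pos: [0.642, 0.1908, 0.0262]
orientation: [0.739, 0.662, 0.094, -0.081]
force: [-0.4, 5.8, 1.5]
grip_width: 0.211
```

```bash
python3 st.py .23 0 -28
```

```text
t 21.6 [0.642  0.1908 0.0262] F [-0.3686  5.76    1.5173] stand F 5.682985437115575 1.0083338299939872 T [ 1.0553  0.0782 -0.1181] 0.21132747031622529
tip [-29.1433  -0.9051  23.3478] tail [300.4129  -0.1493 106.9668]
pitch 0.24848752924151518 yaw 0.0022934244667036107
target [0.6415 0.192  0.0225] shift mm [-0.4506  1.2145 -3.74  ] rot deg [-1.0286  0.3352 -0.0778] tip [-28.      23.9532]
```

{"api": "play_rows", "payload": {
  "plan": [
    [[0,0,0],[0,0,0],22],
    [[0,0,0],[0,0,0],26],
    [[0,0,0],[0,0,0],30],
    [[0,0,0],[0,0,0],36],
    [[0,0,0],[0,0,0],40],
    [[0,0,0],[0,-1.2,5],40],
    [[0,0,0],[-0.5,-2.5,10],40],
    [[0,0,0],[-0.5,-2.5,10],40],
    [[0,0,0],[-0.5,-2.5,10],40],
    [[0,0,0],[0,0,0],40]
  ]
}}

```text
t: 22.85
tool_pos: [0.6408, 0.1812, 0.0619]
orientation: [0.739, 0.662, 0.093, -0.08]
force: [0.4, -0.5, -0.4]
grip_width: 0.471
```

```bash
python3 st.py; python3 - <<'E'
from geo import *
import pickle
s=cam("side");save(s,"pics/s13.png",(220,200,320,310),5)
s=cam("top");save(s,"pics/t13.png",(80,110,300,260),3.6)
s=cam("wrist");save(s,"pics/w13.png");pickle.dump(s,open("w13.pkl","wb"))
E
```

```text
t 22.85 [0.6408 0.1812 0.0619] F [ 0.3705 -0.4744 -0.3621] stand F -0.4301487717352542 -0.42108142373224494 T [-0.2024  0.0372  0.0092] 0.47110706387300816
tip [-38.8641  -0.6755  59.3593] tail [290.8111  -0.0346 142.5087]
pitch 0.24706278932510878 yaw 0.0019440231851679576
```

View pics/s13.png

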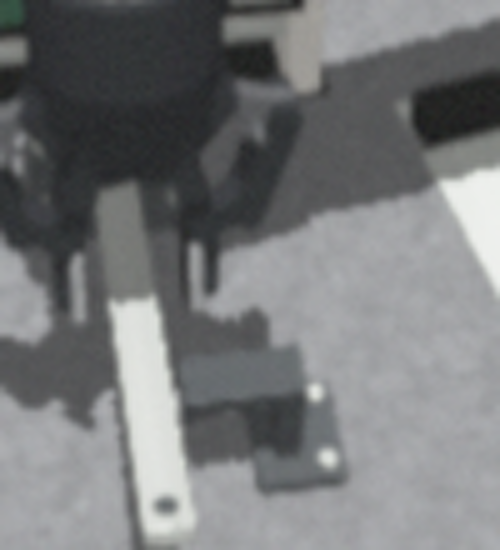

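View pics/t13.png

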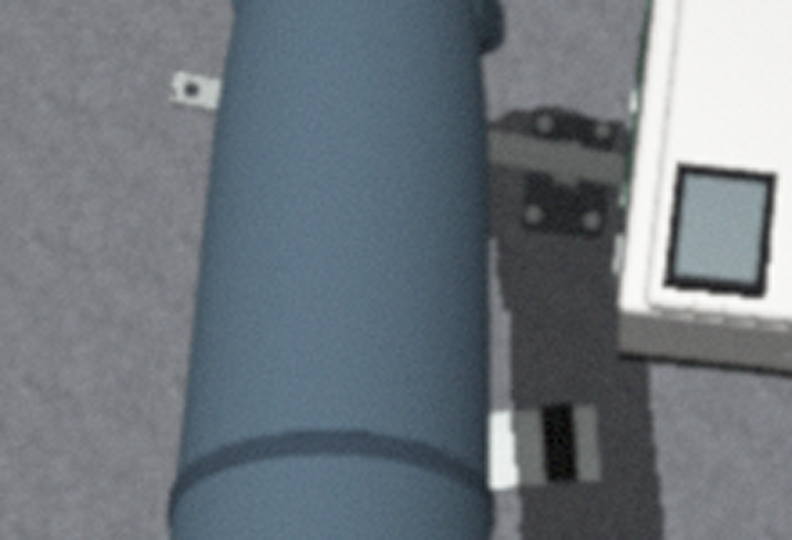

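View pics/w13.png

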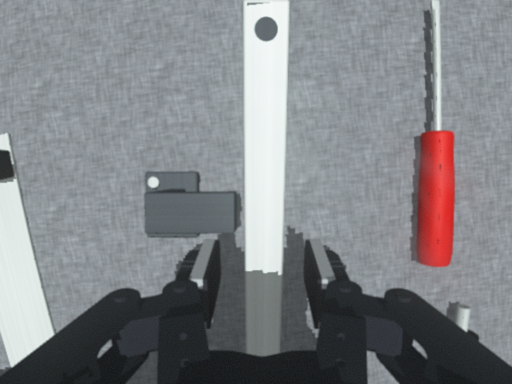

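```bash
python3 - <<'E'
from geo import *
import pickle
s=cam("side");t=cam("top");wv=pickle.load(open("w13.pkl","rb"))
a=np.array([[171,87]])/3.6+[80,110]; b=np.array([[168,531]])/5+[220,200]; c=[[266,2.]]
h1=np.array([[191,89]])/3.6+[80,110]; h2=np.array([[166,505]])/5+[220,200]; h3=[[266,28.]]
for n,x in (("tail",(a,b,c)),("hole",(h1,h2,h3))):
  for A,B,l in((( t,x[0]),(s,x[1]),"ts"),((t,x[0]),(wv,x[2]),"tw"),((s,x[1]),(wv,x[2]),"sw")):
    P,e=tri(A[0],A[1],B[0],B[1]);print(n,l,P,e,tostand(P))
K=onz(wv,[[145,192],[235,192],[236,233],[147,235]],.065);print("keeper",[tostand(k) for k in K]);d=K[0]+K[3]-K[1]-K[2];print(np.degrees(np.arctan2(d[1],d[0])))
E
```

```text
tail ts [0.6532 0.283  0.1182] 0.0017636407531426833 [298.7254  -1.4621 118.2263]
tail tw [0.6524 0.2812 0.1204] 0.002213152243836562 [296.8407  -0.925  120.4249]
tail sw [0.6521 0.2825 0.1161] 0.00020119205601221754 [298.0798  -0.4198 116.1421]
hole ts [0.6518 0.2712 0.1165] 0.0032681059123707704 [286.847   -1.3719 116.5392]
hole tw [0.6504 0.2679 0.1251] 0.000832101787971212 [283.3882  -0.3715 125.0856]
hole sw [0.6505 0.2717 0.1157] 0.00048045529188865574 [287.1567  -0.0781 115.7462]
keeper [array([216.017 ,  68.9226,  65.    ]), array([215.9958,  16.6784,  65.    ]), array([192.2721,  16.2284,  65.    ]), array([190.8869,  68.3232,  65.    ])]
174.3490040142284
```

```bash
python3 - <<'E'
from geo import *
delta(.247,40,-28.7-9.8,gx=285,gn=-55)
delta(.247,0,-28.7,gx=285,gn=-55)
E
```

```text
target [0.6464 0.236  0.0775] shift mm [ 7.0846 54.6527 17.6495] rot deg [ 0.0373  0.0911 -0.0666] tip [-38.5     61.1872]
target [0.6475 0.2458 0.0388] shift mm [  8.177   64.3916 -21.1314] rot deg [ 0.0373  0.0911 -0.0666] tip [-28.7     22.4063]
```

{"api": "play_rows", "payload": {
  "plan": [
    [[0,0,0],[1.4,11,3.5],45],
    [[0,0,0],[1.4,11,3.5],45],
    [[0,0,0],[1.4,11,3.5],45],
    [[0,0,0],[1.4,11,3.5],45],
    [[0,0,0],[1.4,11,3.5],45],
    [[0,0,0],[0.2,1.5,-6],45],
    [[0,0,0],[0.2,1.5,-6],45],
    [[0,0,0],[0.2,1.5,-6],45],
    [[0,0,0],[0.2,1.5,-6],45],
    [[0,0,0],[0.2,1.5,-6],45]
  ]
}}

```text
t: 24.35
tool_pos: [0.6477, 0.2437, 0.0473]
orientation: [0.739, 0.662, 0.092, -0.081]
force: [-0.5, 0.1, 0.2]
grip_width: 0.526
```

```bash
python3 - <<'E'
from geo import *
o=ctrl.get_obs();print(o["t"],o["force"])
delta(.247,0,-28.7,gx=285,gn=-55)
s=cam("side");save(s,"pics/s14.png",(220,190,320,310),5)
s=cam("wrist");save(s,"pics/w14.png")
E
```

```text
24.35 [-0.5335  0.0568  0.2424]
target [0.6475 0.2458 0.0388] shift mm [-0.1795  2.0982 -8.556 ] rot deg [ 0.0362  0.1251 -0.039 ] tip [-28.7     22.4063]
```

View pics/s14.png

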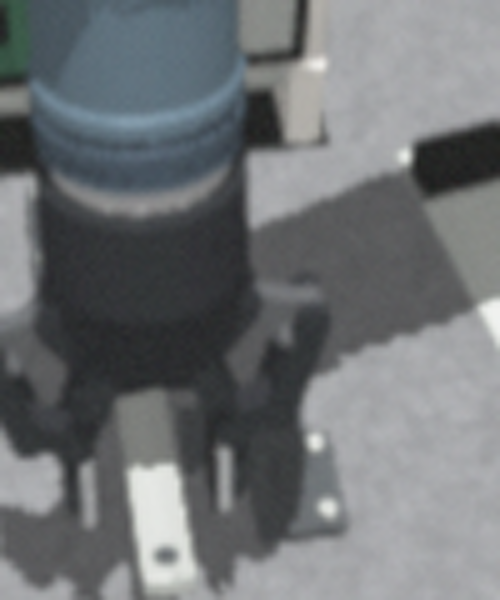

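View pics/w14.png

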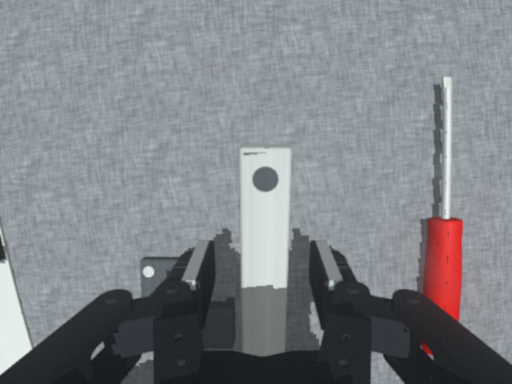

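{"api": "play_rows", "payload": {
  "grip_force": 80,
  "plan": [
    [[0,0,0],[1,0.7,-3],45],
    [[0,0,0],[0.8,0.7,-3],45],
    [[0,0,0],[0,0.6,-2.5],40],
    [[0,0,0],[0,0,0],32],
    [[0,0,0],[0,0,0],26],
    [[0,0,0],[0,0,0],22],
    [[0,0,0],[0,0,0],18],
    [[0,0,0],[0,0,0],12],
    [[0,0,0],[0,0,0],10],
    [[0,0,0],[0,0,0],10]
  ]
}}

```text
t: 25.7
tool_pos: [0.6496, 0.2461, 0.0395]
orientation: [0.739, 0.662, 0.093, -0.081]
force: [-1.1, 2.5, 0.9]
grip_width: 0.222
```

```bash
sed -i 's/gx=228.5/gx=285/g' st.py; sed -i 's/f=barpts()/f=barpts(285)/' st.py; python3 st.py .02 0 -29;  python3 - <<'E'
from geo import *
s=cam("wrist");save(s,"pics/w15.png")
E
```

```text
t 25.7 [0.6496 0.2461 0.0395] F [-1.1277  2.504   0.8794] stand F 2.3626887677489345 1.3997436716680773 T [ 0.1464  0.1784 -0.2633] 0.2220694951623612
tip [-28.1815  -2.3478  23.1015] tail [301.4858  -1.8001 106.2829]
pitch 0.24715998856089988 yaw 0.0016614294326541242
target [ 0.6471  0.2418 -0.0089] shift mm [ -2.5068  -4.3178 -48.3666] rot deg [-12.919    1.5876  -0.0748] tip [-29.      40.4214]
```

View pics/w15.png

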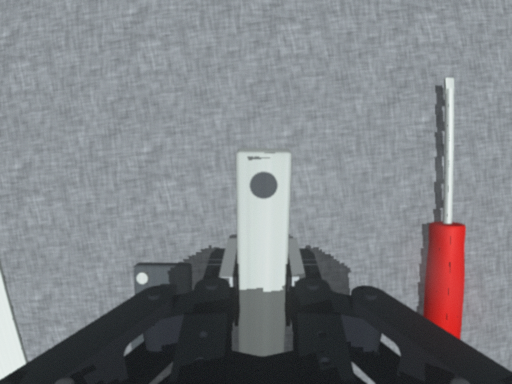

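```bash
python3 st.py .12 0 -29.2|tail -1; python3 st.py -.028 0 -30 | tail -1
```

```text
target [0.6474 0.245  0.012 ] shift mm [ -2.1342  -1.0366 -27.489 ] rot deg [-7.2229  0.952  -0.0684] tip [-29.2     32.5081]
target [ 0.6467  0.2381 -0.0187] shift mm [ -2.9129  -7.9792 -58.2242] rot deg [-15.6504   1.8922  -0.0788] tip [-30.      44.2437]
```

{"api": "play_rows", "payload": {
  "plan": [
    [[-0.8,0.1,0],[0,-0.1,-3],10],
    [[-0.8,0.1,0],[0,-0.1,-3],10],
    [[-0.8,0.1,0],[0,-0.1,-3],10],
    [[-0.8,0.1,0],[0,-0.1,-3],10],
    [[-0.8,0.1,0],[0,-0.1,-3],10],
    [[-0.8,0.1,0],[0,-0.1,-3],10],
    [[-0.8,0.1,0],[0,-0.1,-3],10],
    [[-0.8,0.1,0],[0,-0.1,-3],10],
    [[-0.8,0.1,0],[0,-0.2,-3.5],10],
    [[0,0,0],[0,0,0],10]
  ]
}}

```text
t: 27.0
tool_pos: [0.6504, 0.2436, 0.0134]
orientation: [0.744, 0.665, 0.045, -0.038]
force: [-3.9, -3.4, 10.1]
grip_width: 0.217
```

```bash
python3 st.py -.028 0 -30
```

```text
t 27.0 [0.6504 0.2436 0.0134] F [-3.8943 -3.4087 10.1409] stand F -3.8215017633249206 3.4900485671225696 T [-0.3224  0.719  -0.3907] 0.2174182664549101
tip [-30.1975  -3.0998  34.6214] tail [307.46    -2.9435  74.4632]
pitch 0.11745157798361185 yaw 0.0004630293505542324
target [ 0.6467  0.2381 -0.0187] shift mm [ -3.773   -5.5495 -32.111 ] rot deg [-8.2629  1.0979 -0.0188] tip [-30.      44.2437]
```

{"api": "play_rows", "payload": {
  "plan": [
    [[-0.83,0.1,0],[0,-0.3,-3.2],10],
    [[-0.83,0.1,0],[0,-0.3,-3.2],10],
    [[-0.83,0.1,0],[0,-0.3,-3.2],10],
    [[-0.83,0.1,0],[0,-0.3,-3.2],10],
    [[-0.83,0.1,0],[0,-0.3,-3.2],10],
    [[-0.83,0.1,0],[0,-0.3,-3.2],10],
    [[-0.83,0.1,0],[0,-0.3,-3.2],10],
    [[-0.83,0.1,0],[0,-0.3,-3.2],10],
    [[-0.83,0.1,0],[0,-0.3,-3.2],10],
    [[-0.83,0.1,0],[0,-0.3,-3.2],10]
  ]
}}

```text
t: 28.25
tool_pos: [0.6505, 0.2369, -0.018]
orientation: [0.746, 0.666, -0.012, 0.013]
force: [-5.3, -11.0, 14.1]
grip_width: 0.219
```

```bash
python3 st.py -.028 0 -30; python3 - <<'E'
from geo import *
s=cam("side");save(s,"pics/s16.png",(160,130,380,320),3.6)
s=cam("wrist");save(s,"pics/w16.png")
s=cam("top");save(s,"pics/t16.png",(80,110,300,260),3.6)
E
```

```text
t 28.25 [ 0.6505  0.2369 -0.018 ] F [ -5.2837 -11.0342  14.0747] stand F -11.554414378214451 4.020767836507348 T [-2.0399  0.8273 -0.5551] 0.2188543160716979
tip [-30.2433  -3.2403  46.918 ] tail [309.5475  -3.9487  35.0159]
pitch -0.035013170797975925 yaw -0.0020847895041368027
target [ 0.6467  0.2381 -0.0187] shift mm [-3.8743  1.1317 -0.6888] rot deg [0.4164 0.1061 0.1147] tip [-30.      44.2437]
```

View pics/s16.png

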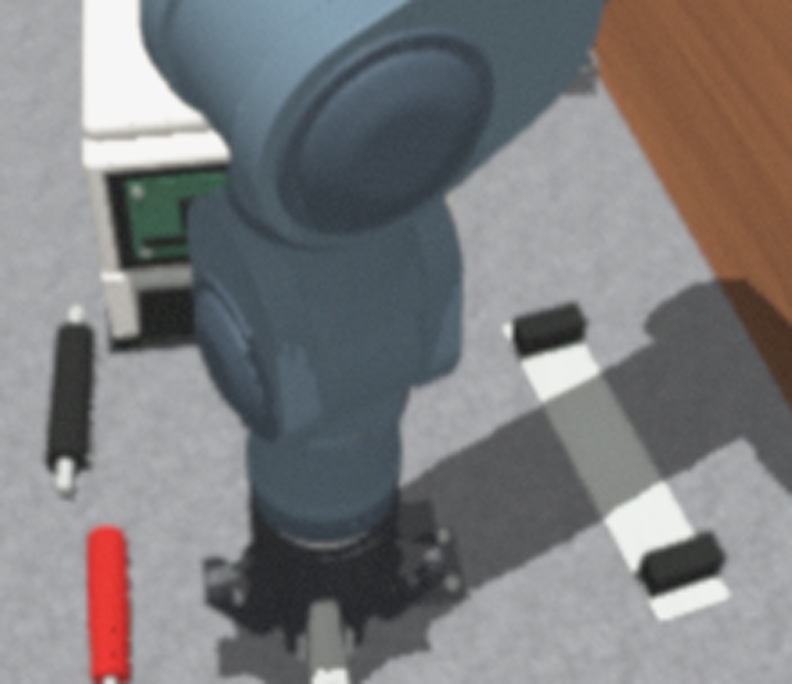

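View pics/w16.png

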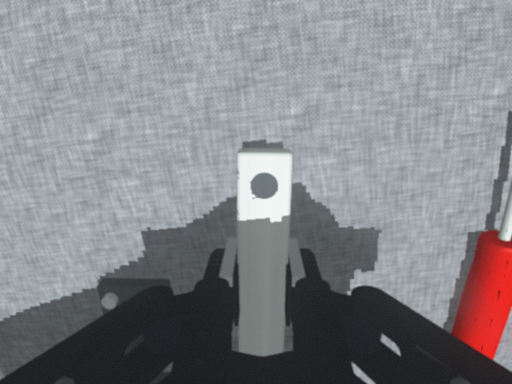

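View pics/t16.png

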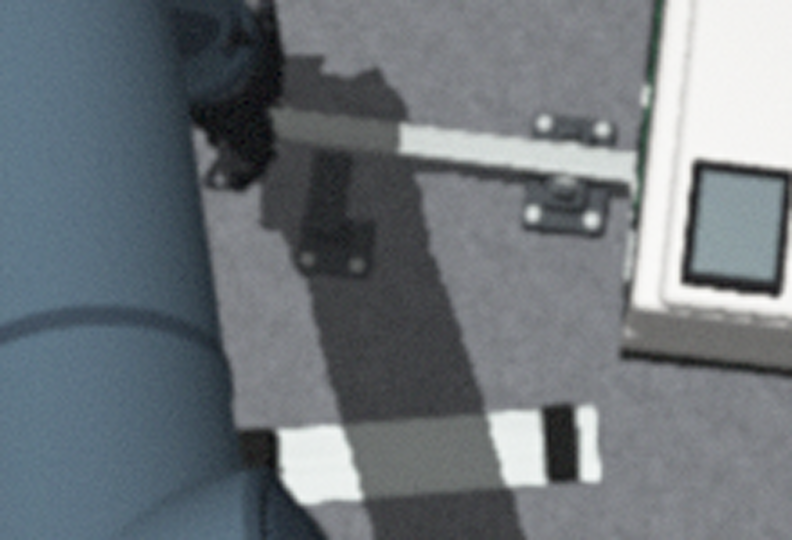

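The printer is visibly lifted and Fz is about 14 N. In the top view the bar is centred on the fulcrum (mid about (568,155)) and lies on the far side of the keeper lip. I'll press 2 mm more to be sure of clearing the lip, and ease the bar in slightly.

{"api": "play_rows", "payload": {
  "plan": [
    [[-0.1,0,0],[0,-0.2,-0.5],10],
    [[-0.1,0,0],[0,-0.2,-0.5],10],
    [[-0.1,0,0],[0,-0.2,-0.5],10],
    [[-0.1,0,0],[0,-0.2,-0.5],10],
    [[0,0,0.7],[-2.6,0.25,0],10],
    [[0,0,0.7],[-2.6,0.25,0],10],
    [[0,0,0.7],[-2.6,0.2,0],10],
    [[0,0,0.7],[-2.6,0.2,0],10],
    [[0,0,0],[0,0,0],10],
    [[0,0,0],[0,0,0],10]
  ]
}}

```text
t: 29.65
tool_pos: [0.6433, 0.2377, -0.0192]
orientation: [0.73, 0.683, -0.012, 0.017]
force: [0.5, -9.2, 10.8]
grip_width: 0.221
```

```bash
python3 st.py
```

```text
t 29.65 [ 0.6433  0.2377 -0.0192] F [ 0.4662 -9.1702 10.7977] stand F -9.061040924282725 -1.4855106824201565 T [-1.5745 -0.2529 -1.1167] 0.22075777200263363
tip [-29.7411  -8.8432  47.0296] tail [309.6564   6.2629  33.5694]
pitch -0.03959905606260602 yaw 0.0444793091689803
```

{"api": "play_rows", "payload": {
  "plan": [
    [[0,0,0.73],[-2.6,0.15,0],10],
    [[0,0,0.73],[-2.6,0.1,0],10],
    [[0,0,0.73],[-2.6,0.1,0],10],
    [[0,0,0.73],[-2.6,0.05,0],10],
    [[0,0,0.73],[-2.6,0,0],10],
    [[0,0,0.73],[-2.6,0,0],10],
    [[0,0,0.73],[-2.6,-0.05,0],10],
    [[0,0,0.73],[-2.6,-0.1,0],10],
    [[0,0,0],[0,0,0],10],
    [[0,0,0],[0,0,0],10]
  ]
}}

```text
t: 30.9
tool_pos: [0.6219, 0.2395, -0.0194]
orientation: [0.695, 0.719, -0.011, 0.016]
force: [-1.3, -4.9, 10.8]
grip_width: 0.218
```

```bash
python3 st.py;python3 - <<'E'
from geo import *
s=cam("top");save(s,"pics/t17.png",(80,110,300,260),3.6)
E
```

```text
t 30.9 [ 0.6219  0.2395 -0.0194] F [-1.3273 -4.9022 10.8184] stand F -5.019641134855664 0.772617062455365 T [-0.949  -0.0999 -1.4599] 0.21834784445643696
tip [-27.762  -16.1554  46.2813] tail [308.3599  33.4196  33.4597]
pitch -0.037719428555491166 yaw 0.14643531970286408
```

View pics/t17.png

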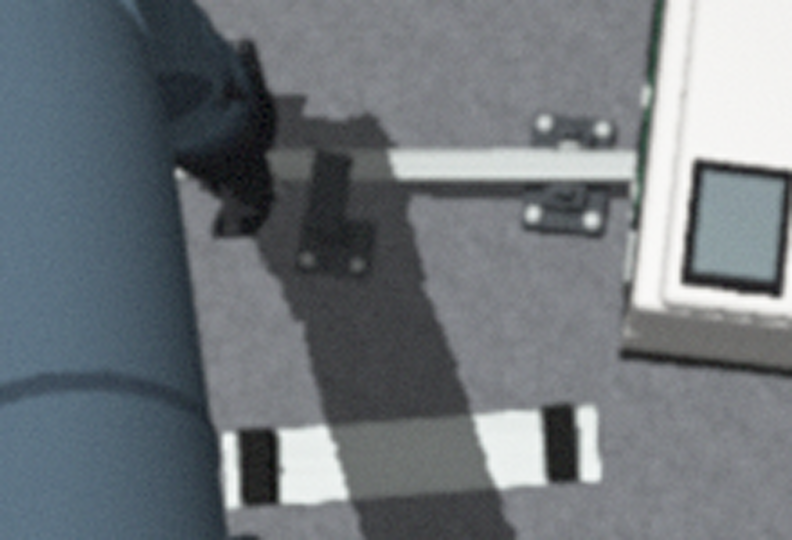

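The bar now passes under the hook arm (arm at about (330,165) over the bar). I'll continue toward the notch.

{"api": "play_rows", "payload": {
  "plan": [
    [[0,0,0.73],[-2.6,-0.1,0],10],
    [[0,0,0.73],[-2.6,-0.15,0],10],
    [[0,0,0.73],[-2.6,-0.15,0],10],
    [[0,0,0.73],[-2.6,-0.2,0],10],
    [[0,0,0.73],[-2.6,-0.2,0],10],
    [[0,0,0.73],[-2.6,-0.25,0],10],
    [[0,0,0.73],[-2.6,-0.3,0],10],
    [[0,0,0],[0,0,0],10],
    [[0,0,0],[0,0,0],10],
    [[0,0,0],[0,0,0],10]
  ]
}}

```text
t: 32.2
tool_pos: [0.6036, 0.2393, -0.0195]
orientation: [0.662, 0.749, -0.01, 0.016]
force: [-0.4, -3.2, 10.8]
grip_width: 0.214
```

```bash
python3 st.py;python3 - <<'E'
from geo import *
s=cam("top");save(s,"pics/t18.png",(80,110,300,260),3.6)
s=cam("wrist");save(s,"pics/w18.png")
E
```

```text
t 32.2 [ 0.6036  0.2393 -0.0195] F [-0.4459 -3.1745 10.7699] stand F -3.204397439120755 0.08924356031766859 T [-0.5109  0.0129 -1.7612] 0.214177813089172
tip [-25.2987 -22.7024  45.7427] tail [305.0975  56.5922  33.4661]
pitch -0.03611555343834427 yaw 0.23554377364276155
```

View pics/t18.png

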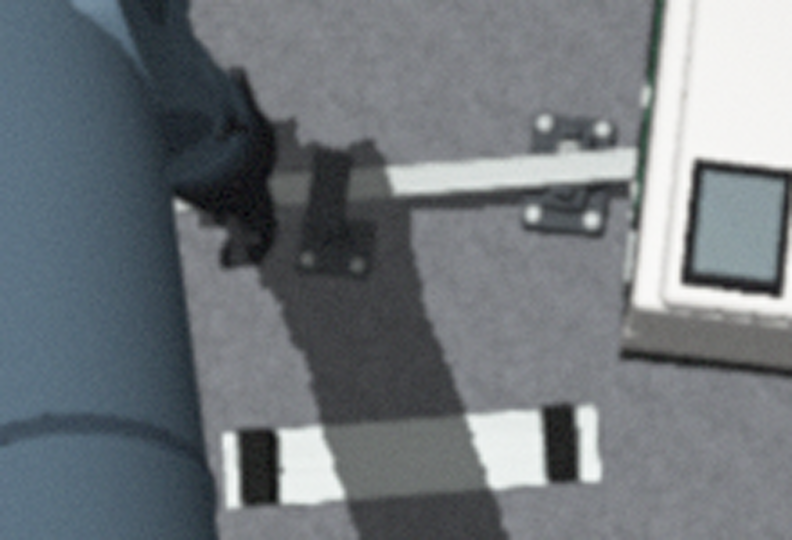

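View pics/w18.png

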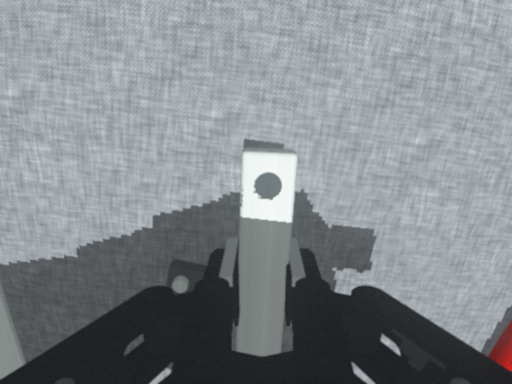

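```bash
python3 - <<'E'
from geo import *
t=cam("top");save(t,"pics/t19.png",(145,140,265,185),6.5)
E
```

```text
(no output)
```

View pics/t19.png

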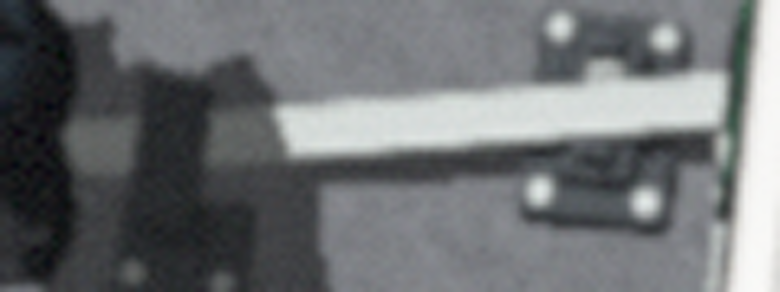

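```bash
python3 - <<'E'
from geo import *
t=cam("top");c=lambda a:np.array(a,float)/6.5+[145,140]-[.42,.42]
for n,a,z in(("up",[[300,104],[720,72]],.05),("up far",[[75,121]],.047),("lo",[[300,157],[720,125]],.05),("lo far",[[75,174]],.047),("lip end",[[143,66],[210,68]],.065),("ridge top end visible",[[605,62]],.042),("bolts",[[560,28],[665,38],[540,190],[647,203]],.01)):
    P=onz(t,c(a),z);print(n,[tostand(p).round(1).tolist() for p in P])
E
```

```text
up [[161.0, 14.3, 50.0], [8.7, -15.4, 50.0]]
up far [[242.9, 29.5, 47.0]]
lo [[158.2, 34.2, 50.0], [6.4, 4.6, 50.0]]
lo far [[239.9, 49.3, 47.0]]
lip end [[217.2, 10.4, 65.0], [192.9, 8.3, 65.0]]
ridge top end visible [[51.9, -16.5, 42.0]]
bolts [[72.9, -36.3, 10.0], [32.5, -37.0, 10.0], [72.6, 27.6, 10.0], [31.7, 28.0, 10.0]]
```

Relative to the lip end in the same view, the bar's near edge is about 7 mm past the lip and its far edge about 5 mm short of the post. So it is centred in the notch, and I'll let it rise slowly.

{"api": "play_rows", "payload": {
  "plan": [
    [[0.22,0.02,0],[0,0,0.8],10],
    [[0.22,0.02,0],[0,0,0.8],10],
    [[0.22,0.02,0],[0,0,0.8],10],
    [[0.22,0.02,0],[0,0,0.8],10],
    [[0.22,0.02,0],[0,0,0.8],10],
    [[0.22,0.02,0],[0,0,0.8],10],
    [[0.22,0.02,0],[0,0,0.8],10],
    [[0.22,0.02,0],[0,0,0.8],10],
    [[0,0,0],[0,0,0],10],
    [[0,0,0],[0,0,0],10]
  ]
}}

```text
t: 33.65
tool_pos: [0.6016, 0.2414, -0.0142]
orientation: [0.661, 0.75, 0.001, 0.002]
force: [-2.0, 3.3, 7.4]
grip_width: 0.22
```

```bash
python3 st.py
```

```text
t 33.65 [ 0.6016  0.2414 -0.0142] F [-2.0121  3.2721  7.3695] stand F 3.027380636587569 2.364279868225618 T [ 0.485   0.3304 -1.5846] 0.21985340268379072
tip [-25.312  -21.6879  41.1216] tail [305.1243  58.3848  40.6798]
pitch -0.001299421451798558 yaw 0.23774149267901337
```

{"api": "play_rows", "payload": {
  "plan": [
    [[0.2,0.02,0],[0,0,0.7],10],
    [[0.2,0.02,0],[0,0,0.7],10],
    [[0.2,0.02,0],[0,0,0.7],10],
    [[0.2,0.02,0],[0,0,0.7],10],
    [[0,0,0],[0,0,0],10],
    [[0,0,0],[0,0,0],10],
    [[0,0,0],[0,0,0],10],
    [[0,0,0],[0,0,0],10],
    [[0,0,0],[0,0,0],10],
    [[0,0,0],[0,0,0],10]
  ]
}}

```text
t: 34.9
tool_pos: [0.6009, 0.2423, -0.0124]
orientation: [0.661, 0.75, 0.006, -0.004]
force: [-1.8, 6.4, 3.3]
grip_width: 0.217
```

```bash
python3 st.py; python3 - <<'E'
from geo import *
t=cam("top");save(t,"pics/t20.png",(145,140,265,185),6.5)
E
```

```text
t 34.9 [ 0.6009  0.2423 -0.0124] F [-1.777   6.3612  3.2981] stand F 6.123442879211284 2.4749483801981427 T [ 0.9107  0.2008 -1.5047] 0.2172291133467017
tip [-25.2989 -21.3328  38.5765] tail [305.0446  58.9774  43.4192]
pitch 0.014243679749954294 yaw 0.23848455820211933
```

View pics/t20.png

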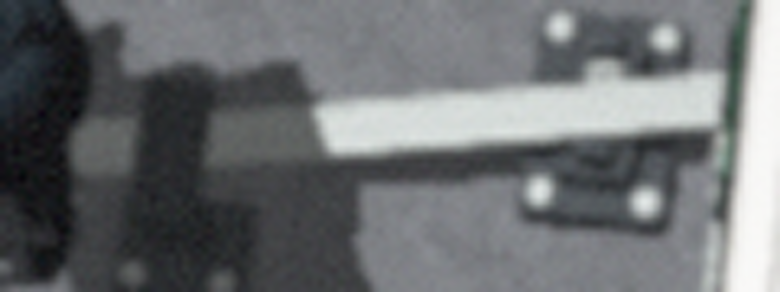

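{"api": "play_rows", "payload": {
  "plan": [
    [[0.1,0,0],[0,0.1,0.6],10],
    [[0.1,0,0],[0,0.1,0.6],10],
    [[0.1,0,0],[0,0.1,0.5],10],
    [[0,0,0],[0,0,0],10],
    [[0,0,0],[0,0,0],10],
    [[0,0,0],[0,0,0],10],
    [[0,0,0],[0,0,0],10],
    [[0,0,0],[0,0,0],10],
    [[0,0,0],[0,0,0],10],
    [[0,0,0],[0,0,0],10]
  ]
}}

```text
t: 36.2
tool_pos: [0.6008, 0.2426, -0.0122]
orientation: [0.661, 0.75, 0.008, -0.006]
force: [2.1, 7.6, -6.8]
grip_width: 0.215
```

```bash
python3 st.py
```

```text
t 36.2 [ 0.6008  0.2426 -0.0122] F [ 2.1043  7.6127 -6.8057] stand F 7.799780853437582 -1.2425923552226539 T [ 1.0976 -0.437  -1.5409] 0.21530928990436984
tip [-25.2347 -21.372   37.2916] tail [305.0715  58.9683  43.8696]
pitch 0.019348070232488367 yaw 0.238596645993448
```

Contact with the hook ceiling is firm: Fz swung by 10 N over 0.2 mm. I'll ease off slightly, open the gripper and withdraw straight up.

{"api": "play_rows", "payload": {
  "plan": [
    [[0,0,0],[0,0,-0.4],10],
    [[0,0,0],[0,0,-0.4],12],
    [[0,0,0],[0,0,0],18],
    [[0,0,0],[0,0,0],21],
    [[0,0,0],[0,0,0],24],
    [[0,0,0],[0,0,0],28],
    [[0,0,0],[0,0,0],33],
    [[0,0,0],[0,0,0],38],
    [[0,0,0],[0,0,0],40],
    [[0,0,0],[0,0,0],40]
  ]
}}

```text
t: 37.45
tool_pos: [0.6002, 0.2411, -0.012]
orientation: [0.66, 0.751, 0.007, -0.006]
force: [0.0, -0.4, 0.2]
grip_width: 0.471
```

```bash
python3 st.py; python3 - <<'E'
from geo import *
s=cam("wrist");save(s,"pics/w21.png")
t=cam("top");save(t,"pics/t21.png",(145,140,265,185),6.5)
E
```

```text
t 37.45 [ 0.6002  0.2411 -0.012 ] F [ 0.0156 -0.4363  0.173 ] stand F -0.4318304593699572 -0.06416212421756559 T [-0.0112  0.0427 -0.0128] 0.47060989177826457
tip [-26.471  -21.6907  38.12  ] tail [303.6352  59.5224  43.9789]
pitch 0.017232970962053503 yaw 0.24123050598134774
```

View pics/w21.png

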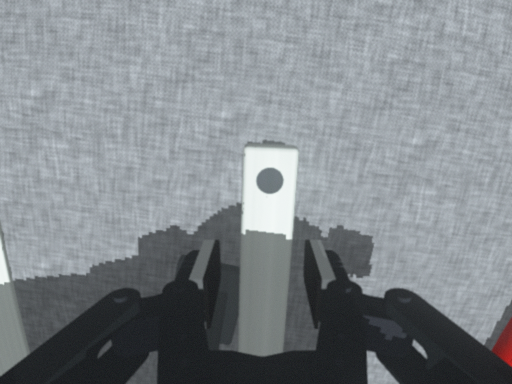

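View pics/t21.png

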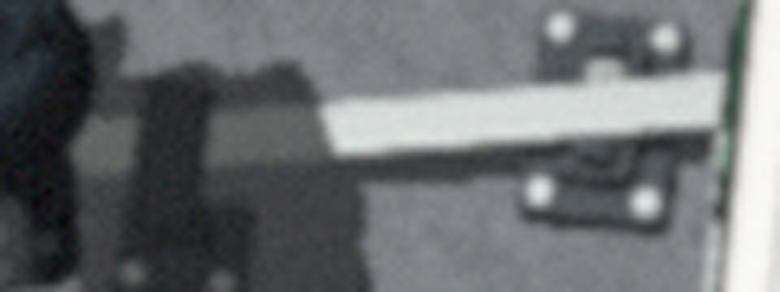

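{"api": "play_rows", "payload": {
  "plan": [
    [[0,0,0],[0.5,0,4],40],
    [[0,0,0],[0,0,8],40],
    [[0,0,0],[0,0,12],40],
    [[0,0,0],[0,0,16],40],
    [[0,0,0],[0,0,20],40],
    [[0,0,0],[0,10,20],40],
    [[0,0,0],[-20,30,25],40],
    [[0,0,0],[-40,40,25],40],
    [[0,0,0],[-40,40,20],40],
    [[0,0,0],[-30,30,0],40]
  ]
}}

```text
t: 38.8
tool_pos: [0.4706, 0.3937, 0.1418]
orientation: [0.659, 0.752, 0.009, -0.005]
force: [0.4, 0.5, -0.5]
grip_width: 0.467
```

```bash
python3 - <<'E'
from geo import *
o=ctrl.get_obs();print(o["t"],o["tool_pos"],o["force"])
s=cam("side");save(s,"pics/s22.png",(160,100,400,310),3.3)
t=cam("top");save(t,"pics/t22.png",(100,80,300,230),4)
w_=cam("wrist");save(w_,"pics/w22.png")
E
```

```text
38.8 [0.4706 0.3937 0.1418] [ 0.3644  0.481  -0.4924]
```

View pics/s22.png

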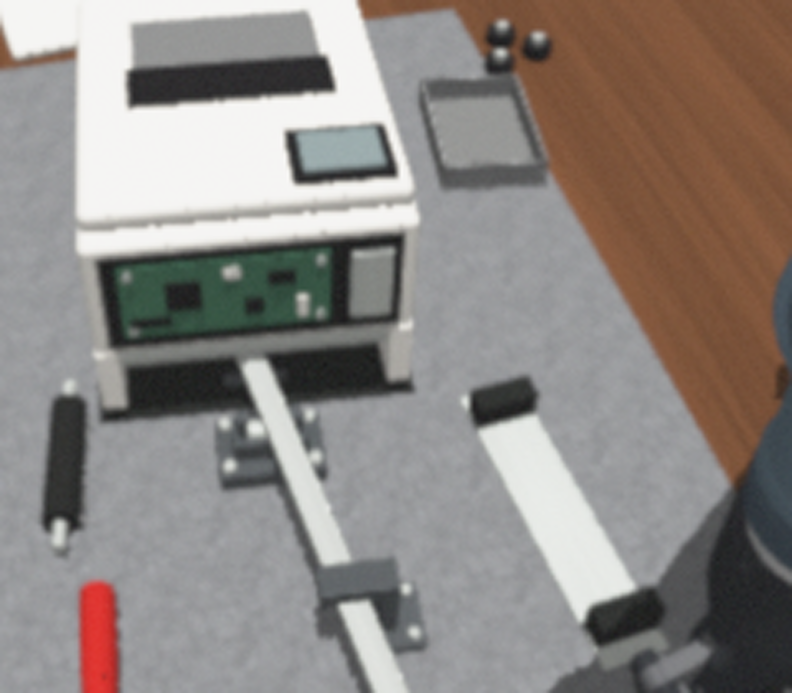

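View pics/t22.png

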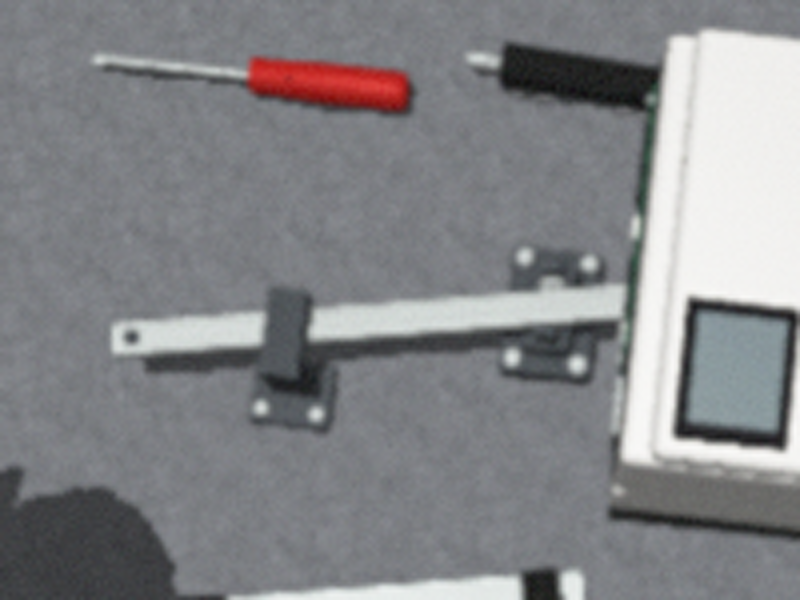

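View pics/w22.png

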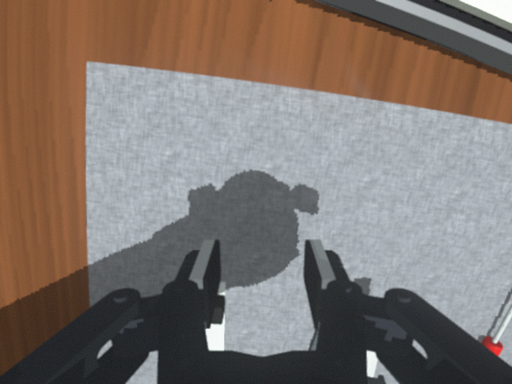

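```bash
python3 - <<'E'
from geo import *
t=cam("top");c=lambda a:np.array(a,float)/4+[100,120]-[.4,.4]
P=onz(t,c([[112,325],[113,355],[300,312],[300,345],[620,285],[620,319]]),.054);S=[tostand(p) for p in P]
for q in S:print(q.round(1))
tail=(S[0]+S[1])/2; far=(S[4]+S[5])/2; yaw=np.arctan2(tail[1]-far[1],tail[0]-far[0]);print("yaw",yaw,"tip x",tail[0]-340*np.cos(yaw))
B=onz(t,c([[525,257],[590,264],[512,357],[578,364]]),.01);print("fulcrum mid in same view",tostand(B.mean(0)))
s=cam("side");c=lambda a:np.array(a,float)/3.3+[160,100]-[.35,.35]
print("side tri bar@front of hook", tri(t,np.array([[112,340]])/4+[100,120],s,c([[390,690]])))
E
```

```text
[291.7 140.4  54. ]
[288.3 157.8  54. ]
[183.8 120.3  54. ]
[181.  139.6  54. ]
[-0.8 82.8 54. ]
[ -3.2 103.   54. ]
yaw 0.1902036258805256 tip x -43.85824294533842
fulcrum mid in same view [40.0729 95.228  10.    ]
side tri bar@front of hook (array([0.5495, 0.2776, 0.0269]), np.float64(0.09630663766695088))
```

```bash
python3 - <<'E'
from geo import *
t=cam("top");c=lambda a:np.array(a,float)/4+[100,80]-[.4,.4]
P=onz(t,c([[112,325],[113,355],[620,285],[620,319]]),.054);S=[tostand(p) for p in P]
tail=(S[0]+S[1])/2; far=(S[2]+S[3])/2; yaw=np.arctan2(tail[1]-far[1],tail[0]-far[0]);print(tail,far,"yaw",yaw,"tip x",tail[0]-340*np.cos(yaw))
B=onz(t,c([[525,257],[590,264],[512,357],[578,364]]),.01);print("fulcrum mid",tostand(B.mean(0)))
E
```

```text
[305.5855  54.2918  54.    ] [ 9.1162 -3.2627 54.    ] yaw 0.19174797309417074 tip x -28.183217757662476
fulcrum mid [52.2502 -4.4585 10.    ]
```

The top view puts the tip at about -28 to -30 behind the front edge and the yaw at 0.19. The bar sits in the notch, the printer is raised, and the bystanders look untouched. I'm handing in.

```bash
python3 - <<'E'
from rig import ctrl
print(ctrl.hand_in(), ctrl.get_obs()["t"])
E
```

```text
the job is handed in; nothing more can be done
the job is handed in; nothing more can be done
```

The printer's front is raised and the keeper hook holds the bar down. The gripper is open and withdrawn, and I handed the job in at about t = 39 s of the 70 s; no verdict is reported.

**What I did**
- **Insertion:** I took the bar from its rest, laid it over the ridge and slid the tip in until the sprung stop was felt. The push was about 8 N at most, and its stiffness was near the expected 5 N/mm.
- **Levering:** I let go, regrasped near the tail, pressed it down, and swung it under the lip into the notch. It rose until it met the hook ceiling, where the wrist force swung by about 10 N over 0.2 mm, and then I released it.

**Last checks**
- The top and side pictures show the bar under the hook arm, the printer tipped up, and the screwdriver, tray and roller apparently where they were.
- The tip measures about 28–30 mm behind the printer's front edge. This assumes the ridge is 50 mm in front of the printer; I did not measure the front edge itself.
- After release the wrist force was near zero.
- I did not measure the printer's tilt directly; the given geometry with the bar in the hook puts it at about 0.044 rad. The final hook, fulcrum and tube forces were not measured either.

**What failed or disagreed**
- The first grasp closed above the bar. The pads stand about 45 mm further back than the reported TCP suggests, so I corrected for that from the pictures.
- The top camera was offset by 4–7 mm sideways from the wrist camera, so I judged positions in the notch relative to the hook within the same picture.
- While swinging, the bar turned slightly in the pads: its actual yaw is 0.19 rad, against 0.24 from the tool pose.

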